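# Clear the glass shelf for dusting: lanterns onto pegs, headphones over the bar

### The job

Clear the glass shelf for dusting: hang every lantern by its eye on a peg of its own, tall lanterns on the rack with the high pegs and short ones on the rack with the low pegs, and drape every pair of headphones over the level bar so that the crown rests on the bar with one ear cup on each side. A lantern may still swing a little at the end. Leave the votives, coasters, pump and remote standing where they are.

Things in the scene. Friction and masses are not known exactly. Their poses are not given: they have to be found in the camera images.
- tall_a: Tall silver aluminium tealight lantern, glass panes, 56 x 56 mm, 152 mm high in all; origin at the centre of its underside, z up. On its roof (z 107 mm) stands its eye, a flat frame 36 mm wide (y), 8 mm thick (x), 45 mm high: side bars 7, top bar 10 mm; opening 22 mm wide, 35 mm high, through along x. Grip it by its outer sides from above. May be absent
- tall_a_eye (a point): Middle of the underside of the top bar of the eye of tall_a (142 mm above its underside, 10 mm below its very top): the place that rests on a peg
- tall_b: Tall silver aluminium tealight lantern, glass panes, 56 x 56 mm, 152 mm high in all; origin at the centre of its underside, z up. On its roof (z 107 mm) stands its eye, a flat frame 36 mm wide (y), 8 mm thick (x), 45 mm high: side bars 7, top bar 10 mm; opening 22 mm wide, 35 mm high, through along x. Grip it by its outer sides from above. May be absent
- tall_b_eye (a point): Middle of the underside of the top bar of the eye of tall_b (142 mm above its underside, 10 mm below its very top): the place that rests on a peg
- short_a: Short silver aluminium tealight lantern, glass panes, 56 x 56 mm, 112 mm high in all; origin at the centre of its underside, z up. On its roof (z 67 mm) stands its eye, a flat frame 36 mm wide (y), 8 mm thick (x), 45 mm high: side bars 7, top bar 10 mm; opening 22 mm wide, 35 mm high, through along x. Grip it by its outer sides from above. May be absent
- short_a_eye (a point): Middle of the underside of the top bar of the eye of short_a (102 mm above its underside, 10 mm below its very top): the place that rests on a peg
- short_b: Short silver aluminium tealight lantern, glass panes, 56 x 56 mm, 112 mm high in all; origin at the centre of its underside, z up. On its roof (z 67 mm) stands its eye, a flat frame 36 mm wide (y), 8 mm thick (x), 45 mm high: side bars 7, top bar 10 mm; opening 22 mm wide, 35 mm high, through along x. Grip it by its outer sides from above. May be absent
- short_b_eye (a point): Middle of the underside of the top bar of the eye of short_b (102 mm above its underside, 10 mm below its very top): the place that rests on a peg
- phones_a: Compact rigid headphones standing on their ear cups: 148 mm across (x), 50 deep (y), 130 high; origin midway between the cups' undersides, z up. The crown on top is a straight padded bar 60 (x) x 24 (y) x 22 mm (z), gripped across y from above; cups 24 mm thick, 56 high, 100 mm clear between them. May be absent
- phones_a_crown (a point): Middle of the underside of the crown of phones_a, 108 mm above its underside
- phones_b: Compact rigid headphones standing on their ear cups: 148 mm across (x), 50 deep (y), 130 high; origin midway between the cups' undersides, z up. The crown on top is a straight padded bar 60 (x) x 24 (y) x 22 mm (z), gripped across y from above; cups 24 mm thick, 56 high, 100 mm clear between them. May be absent
- phones_b_crown (a point): Middle of the underside of the crown of phones_b, 108 mm above its underside
- high_rack_peg0 (a point): Top line of peg 0 of the high rack (+y side), 45 mm out from the crossbar and 35 mm in from the turned-up tip; axes as the rack: -x points out along the peg. Fixed wooden rack 250 mm wide, crossbar top at z 199 mm; two level square steel pegs 8 x 8 mm, axis at z 190 mm, 110 mm apart, 80 mm long towards the robot, the last 6 mm turned up (tip's top 16 mm above the axis)
- high_rack_peg1 (a point): Top line of peg 1 of the high rack (-y side), 45 mm out from the crossbar and 35 mm in from the turned-up tip; axes as the rack: -x points out along the peg. Fixed wooden rack 250 mm wide, crossbar top at z 199 mm; two level square steel pegs 8 x 8 mm, axis at z 190 mm, 110 mm apart, 80 mm long towards the robot, the last 6 mm turned up (tip's top 16 mm above the axis)
- low_rack_peg0 (a point): Top line of peg 0 of the low rack (+y side), 45 mm out from the crossbar and 35 mm in from the turned-up tip; axes as the rack: -x points out along the peg. Fixed wooden rack 250 mm wide, crossbar top at z 134 mm; two level square steel pegs 8 x 8 mm, axis at z 125 mm, 110 mm apart, 80 mm long towards the robot, the last 6 mm turned up (tip's top 16 mm above the axis)
- low_rack_peg1 (a point): Top line of peg 1 of the low rack (-y side), 45 mm out from the crossbar and 35 mm in from the turned-up tip; axes as the rack: -x points out along the peg. Fixed wooden rack 250 mm wide, crossbar top at z 134 mm; two level square steel pegs 8 x 8 mm, axis at z 125 mm, 110 mm apart, 80 mm long towards the robot, the last 6 mm turned up (tip's top 16 mm above the axis)
- bar_mid (a point): Middle of the bar's length, half-way up the bar (z 150 mm, on its axis); y along the bar. Fixed wooden stand; round steel bar 16 mm thick, level, 226 mm free between two posts (tops at z 155 mm); foot 90 x 260 mm, 10 mm high
- votive: Bystander: ribbed red glass votive, 60 mm wide, 57 mm high; origin at the centre of its underside
- votive_2: Bystander: second ribbed red glass votive, the same; origin at the centre of its underside
- coasters: Bystander: stacked pile of square wooden coasters, 90 x 90 x 40 mm; origin at the centre of its underside
- pump: Bystander: grey plastic hand pump lying down, 200 mm long, 34 mm thick; origin at the centre of its underside
- remote: Bystander: black remote control, 190 x 50 x 18 mm; origin at the centre of its underside
- acrylic_box: Bystander, fixed: clear acrylic box with sliding door, 200 x 150 x 126 mm; origin at the centre of its underside

How it is judged:
By the outcome, as a careful person would: the job done as asked, in the order asked, and still so for the second after the job is handed in, with the robot touching nothing.
Of tall_a, tall_b, short_a, short_b only 3 to 4 are there at a start; the rules pass over those that are not, and their reading is None.
Of phones_a, phones_b only 1 to 2 are there at a start; the rules pass over those that are not, and their reading is None.
At some moment in a run one of tall_a, tall_b, short_a, short_b may be knocked a few centimetres aside while the robot is not near it.
It also fails if it takes over 210 s, if anything falls off the work surface, if the arm or the gripper's body presses on something with over 40 N, if the wrist force passes 120 N, or if a joint passes its speed limit or range.

### The arm

A 7-joint arm with a two-finger parallel gripper is mounted at the origin on the work surface. World frame = base frame: x ahead of the robot, y to its left, z up, the work surface at z = 0. Lengths are in m, angles in rad, forces in N, time in s.
With the tool pointing down it reaches from about 0.4 to 0.85 m from the base axis. Payload 4.5 kg.
Tool frame: the origin (TCP) lies between the finger pads; the fingertips stand r.tip_reach ahead of it and the grasp point (between the pads) lies 3 mm ahead of it (r.tip_reach is the distance from the TCP to the fingertips, in m); z points along the fingers, y is the line along which they close (so a half turn about z gives the same grasp; the last joint's range is limited). The gripper opens to 88 mm and grips with 3 to 60 N. Pads are 18 mm wide; open, the fingers measure 123 mm over their backs; the gripper's body (75 mm by 187 mm) begins 45 mm behind the grasp point.
Start: joints at [0.034, 0.689, -0.195, 1.565, 0.157, 0.902, -0.215], TCP at [0.625, 0, 0.261] pointing down, gripper open.
Joint ranges: [-3.01, 3.01], [-0.46, 2.08], [-1.47, 1.51], [0.13, 2.56], [-1, 4.14], [0.04, 2.09], [-2.66, 2.66]. Speed limits (rad/s): [2.57, 2.57, 3.14, 3.14, 3.14, 3.14, 3.14].

### API

Orientations are given as a unit quaternion [x, y, z, w].
In Python, from plant import r gives the robot as it stands.
- The arm moves only by the tool step_arm, never from a script. Its argument "motion" is a list of rows, each an object with "dp": the shift along the tool's x, y, z in mm, a list of three; "twist": the turn, a rotation vector about the tool's x, y, z in rad, a list of three; "hand": the opening, from -1 (shut) to 1 (fully open). In form: [{"dp": [dx, dy, dz], "twist": [rx, ry, rz], "hand": hand}, ...]. A call has 1 to 5 rows; each row is the pose to reach, as a shift and turn from the pose commanded when the call began, along the tool's axes at that moment; what a row does not reach only later rows make up. A row lasts 1/8 s, in which the tool goes at most 62.5 mm and 10.7 degrees, less where a joint would pass 70% of its speed; a pose out of reach is approached as far as the arm can. A call with a gripper value outside its range is refused whole. The fingers move at their own pace and stop on an object; "force" is the grip in N (left out, the last holds). Time passes only in rows, so rows that repeat a pose let the fingers close. It gives the time, the measured TCP pose, the force, the opening and the grip force at its end, in the units of the state.
- r.get_state(): the state, without advancing time (a new reading comes with each control period).
- r.snapshot(name): name is "scene" or "side" or "wrist"; returns a dict with "pixels" (384x512x3 uint8, red, green, blue), "depth" (384x512 float32, m along the optical axis (not along the pixel's ray), 0 where there is no reading), "fx", "fy", "cx", "cy" (pixels), "D" ([k1, k2, p1, p2, k3] as OpenCV has them; the pictures are not rectified), "xyz" and "orientation" of the camera in the world; the wrist camera has in their place "mount" (4x4, takes a point from camera to tool coordinates, whose origin is the TCP and whose axes are the flange's). Camera axes: x right, y down, z forward; pixel columns grow to the right and rows downward; lengths in m; the calibration is good to about 2 mm. A picture is of the moment at which its call begins: read the wrist's pose just before it.
- r.finish_job(): hands the job in; it is judged then, once.
Trained networks look in the newest picture that a camera, given by its name, has taken for a name from the list of things; names that differ only in an ending like _2 or _b are one class to them, and where a whole thing is asked for, a point or a joint stands for the part that bears it (a point fixed in the world has none). Each returns a list of dicts, best first, with "score" (0 to 1); they miss things now and then, are a little off and sometimes report something else, mostly with a low value. They report only what shows in the picture. A call takes as long as a camera call.
- r.search_frame(camera, thing): "at" ([x, y, z] in m, in the coordinates of the camera as it stood for that picture, good to about 4 mm: the middle of the surface that is visible of it).
The state is a dict: "clock": time; "q": joint angles; "qd": joint speeds; "joint_torque": joint torques, N m; "tool_pos": TCP position; "eef_rot": TCP orientation; "contact_force": force on the tool from outside, world axes, zero at the start; "moment": the same for the moment, N m; "opening": opening from 0.0 (shut) to 1.0 (fully open); "finger_force": force on a finger pad.
Only numpy, scipy, OpenCV 4.12 (cv2) and the standard library are available. Lean on these libraries where they do the work, as an engineer would, in place of code of your own. Each camera call takes 0.05 s, during which the arm holds its last target. There are 200 camera calls.

## Working session

There is one attempt and no reset: what is moved stays moved. The work goes in short steps, Python scripts to look and compute and a tool call to move; the robot and the scene stay as the last step left them, time stands still between calls to the robot, and variables do not carry over. Pictures are saved under pics/ and viewed, at most 14 in all, crops included, and the job is handed in when it is done.

Besides the shell and the picture viewer there is one more tool, called after "Call:" by a JSON object that holds its "fn" and its "kwargs". step_arm: Moves the arm, as the interface text tells. Its arguments: {"type":"object","properties":{"motion":{"type":"array"},"force":{"type":"number"}},"required":["motion"]}

```bash
mkdir -p pics; ls; cat > h.py <<'E'
import numpy as np, cv2
from scipy.spatial.transform import Rotation as R
from plant import r
def cam(name):
    s=r.get_state(); p=r.snapshot(name)
    if 'mount' in p:
        T=np.eye(4);T[:3,:3]=R.from_quat(s['eef_rot']).as_matrix();T[:3,3]=s['tool_pos'];T=T@np.array(p['mount'])
    else:
        T=np.eye(4);o=np.array(p['orientation']);T[:3,:3]=o if o.shape==(3,3) else R.from_quat(o).as_matrix();T[:3,3]=p['xyz']
    return p,T
def cloud(p,T):
    h,w=p['depth'].shape
    u,v=np.meshgrid(np.arange(w),np.arange(h))
    K=np.array([[p['fx'],0,p['cx']],[0,p['fy'],p['cy']],[0,0,1]])
    n=cv2.undistortPoints(np.stack([u,v],-1).reshape(-1,1,2).astype(np.float64),K,np.array(p['D'])).reshape(h,w,2)
    d=p['depth']; c=np.dstack([n[...,0]*d,n[...,1]*d,d])
    W=c@T[:3,:3].T+T[:3,3]; W[d==0]=np.nan
    return W
def proj(p,T,X):
    K=np.array([[p['fx'],0,p['cx']],[0,p['fy'],p['cy']],[0,0,1]])
    Ti=np.linalg.inv(T); X=np.atleast_2d(X)
    return cv2.projectPoints((X@Ti[:3,:3].T+Ti[:3,3]),np.zeros(3),np.zeros(3),K,np.array(p['D']))[0].reshape(-1,2)
def save(p,n): cv2.imwrite('pics/'+n,p['pixels'][...,::-1])
def find(name,T,thing,th=.3):
    return [(round(d['score'],2),np.round(T[:3,:3]@d['at']+T[:3,3],3)) for d in r.search_frame(name,thing) if d['score']>th]
E
python3 - <<'E'
from h import *
print(r.get_state(), r.tip_reach)
for n in ['scene','side']:
    p,T=cam(n); save(p,n+'0.png'); print(n,T.round(3).tolist(),p['fx'])
    for t in ['tall_a','short_a','phones_a','tall_a_eye','short_a_eye','phones_a_crown','high_rack_peg0','low_rack_peg0','bar_mid','votive','coasters','pump','remote','acrylic_box']:
        print(t,[(a,b.tolist()) for a,b in find(n,T,t)])
E
```

```text
pics
{'clock': 0.0, 'q': array([ 0.03378376,  0.68997563, -0.19450378,  1.56633948,  0.15726915,
        0.90249578, -0.21512558]), 'qd': array([ 1.22523070e-03,  1.98545861e-03, -1.58928540e-03, -7.53211348e-05,
       -3.27975920e-04,  1.08760545e-03,  6.40825129e-04]), 'joint_torque': array([ 3.38560185e-04, -5.27571630e+01, -1.26686912e+00, -1.53434461e+01,
       -5.26333472e-02,  6.56995355e-03,  1.65937727e-04]), 'tool_pos': array([ 6.24408264e-01, -3.49257869e-05,  2.59916157e-01]), 'eef_rot': array([ 7.07089693e-01,  7.07123276e-01, -6.86984975e-04, -6.04985028e-04]), 'contact_force': array([-0.92012865, -0.7427716 , -0.78221993]), 'moment': array([ 0.00836643, -0.01512048, -0.00889756]), 'finger_force': 0.0, 'opening': 1.000341425179165} 0.022
scene [[0.727, 0.485, -0.485, 1.16], [0.686, -0.525, 0.503, -0.71], [-0.011, -0.699, -0.715, 1.085], [0.0, 0.0, 0.0, 1.0]] 395.4425955830809
tall_a [(0.65, [0.498, 0.128, 0.053]), (0.56, [0.487, -0.162, 0.072])]
short_a [(0.62, [0.32, -0.474, 0.029]), (0.61, [0.506, -0.063, 0.058]), (0.61, [0.507, -0.262, 0.061])]
phones_a [(0.92, [0.
[... 1210 characters left out ...]
05]), (0.33, [0.481, -0.252, 0.06])]
phones_a_crown [(0.82, [0.467, -0.347, 0.051]), (0.69, [0.472, 0.17, 0.067]), (0.45, [0.481, -0.252, 0.06])]
high_rack_peg0 [(0.96, [0.688, -0.126, 0.011])]
low_rack_peg0 [(0.57, [0.685, 0.141, 0.009]), (0.37, [0.688, -0.125, 0.011])]
bar_mid [(0.61, [0.686, -0.122, 0.009]), (0.6, [0.46, 0.375, 0.008]), (0.46, [0.481, -0.249, 0.061])]
votive [(0.79, [0.342, -0.209, 0.044]), (0.74, [0.339, 0.141, 0.048])]
coasters [(0.74, [0.627, -0.369, 0.035]), (0.48, [0.473, 0.17, 0.068])]
pump [(0.88, [0.345, -0.482, 0.021]), (0.6, [0.626, -0.371, 0.039]), (0.54, [0.471, 0.168, 0.071])]
remote [(0.66, [0.334, 0.522, 0.019])]
acrylic_box [(0.68, [0.528, -0.517, 0.093])]
```

View pics/scene0.png

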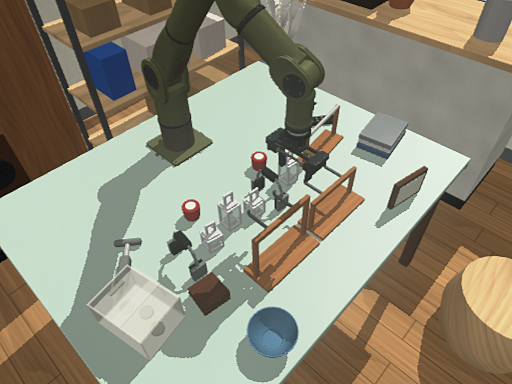

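View pics/side0.png

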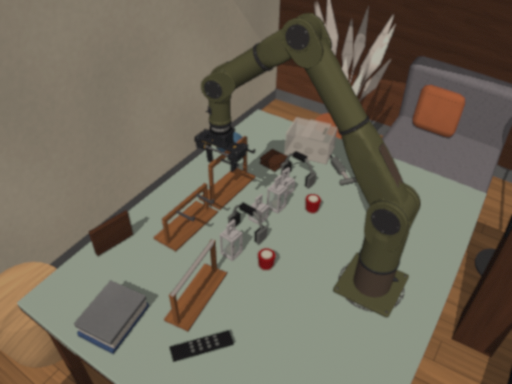

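The scene view shows the row of objects: phones near (195,262), lanterns at (210,235), (228,208) and (253,202), and a partly hidden group near (285,180). The high rack is at (285,240), the low rack at (335,200) and the bar is behind the gripper. The side view agrees, with the bar at (195,285). I'll look closer with the wrist camera.

Call:
{"fn": "step_arm", "kwargs": {"motion": [{"dp":[20,-40,-50],"twist":[0,0,0],"hand":1},{"dp":[40,-80,-90],"twist":[0,0,0],"hand":1},{"dp":[60,-120,-140],"twist":[0,0,0],"hand":1},{"dp":[60,-120,-140],"twist":[0,0,0],"hand":1},{"dp":[60,-120,-140],"twist":[0,0,0],"hand":1}]}}

```text
clock: 2.12
tool_pos: [0.5052, 0.0597, 0.4008]
eef_rot: [0.707, 0.707, 0.0, 0.001]
contact_force: [0.0, 0.5, -0.0]
opening: 1.003
finger_force: 0.0
```

```bash
python3 - <<'E'
from h import *
s=r.get_state();print(s['tool_pos'],s['clock'],s['opening'])
p,T=cam('wrist'); save(p,'w1.png'); print(np.array(p['mount']).round(3).tolist(),p['fx'])
W=cloud(p,T); np.save('w1.npy',W)
for t in ['tall_a','short_a','phones_a','tall_a_eye','short_a_eye','phones_a_crown','high_rack_peg0','low_rack_peg0','bar_mid','votive']:
        print(t,[(a,b.tolist()) for a,b in find('wrist',T,t)])
E
```

```text
[0.50522876 0.05965606 0.40078547] 2.125 1.0026341583433782
[[-0.001, -0.96, -0.28, 0.072], [1.0, -0.001, -0.001, 0.001], [0.0, -0.28, 0.96, -0.124], [0.0, 0.0, 0.0, 1.0]] 273.3801217443693
tall_a [(0.98, [0.484, 0.148, 0.107]), (0.88, [0.478, -0.129, 0.075])]
short_a [(0.72, [0.501, -0.044, 0.059]), (0.37, [0.692, 0.146, 0.007])]
phones_a [(0.81, [0.496, 0.033, 0.105]), (0.77, [0.441, -0.335, 0.027])]
tall_a_eye [(0.85, [0.485, 0.145, 0.106])]
short_a_eye [(0.73, [0.499, -0.046, 0.066])]
phones_a_crown [(0.75, [0.445, -0.332, 0.03])]
high_rack_peg0 [(0.96, [0.688, -0.065, 0.011]), (0.47, [0.693, 0.145, 0.011])]
low_rack_peg0 [(0.64, [0.691, 0.144, 0.009])]
bar_mid [(0.97, [0.481, 0.259, 0.007])]
votive [(0.63, [0.353, 0.128, 0.055]), (0.44, [0.355, -0.194, 0.015]), (0.37, [0.69, -0.064, 0.011])]
```

View pics/w1.png

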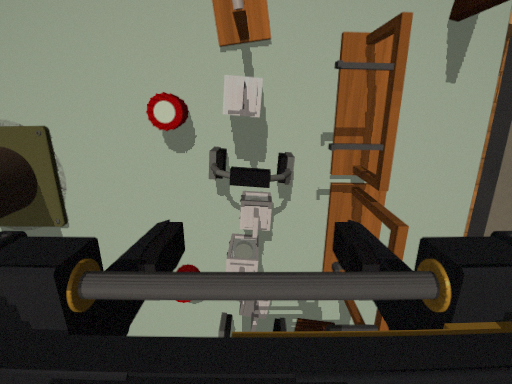

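The wrist view shows a tall lantern at (242,97), phones at (250,177), a short lantern at (256,212), a tall one at (242,255), and pegs of the low rack at (365,65) and (355,146). The bar's end is at (240,10). Next I'll sweep in y and fuse the clouds.

Call:
{"fn": "step_arm", "kwargs": {"motion": [{"dp":[50,0,0],"twist":[0,0,0],"hand":1},{"dp":[100,0,0],"twist":[0,0,0],"hand":1},{"dp":[150,0,0],"twist":[0,0,0],"hand":1},{"dp":[180,0,0],"twist":[0,0,0],"hand":1},{"dp":[180,0,0],"twist":[0,0,0],"hand":1}]}}

```text
clock: 3.3
tool_pos: [0.5042, 0.2429, 0.4005]
eef_rot: [0.705, 0.709, 0.0, -0.001]
contact_force: [1.0, -0.9, -0.0]
opening: 0.998
finger_force: 0.0
```

```bash
cat > look.py <<'E'
from h import *
import sys
n=sys.argv[1]
p,T=cam('wrist'); save(p,n+'.png'); np.save(n+'.npy',cloud(p,T))
print(r.get_state()['tool_pos'])
for t in sys.argv[2:] or ['tall_a','short_a','phones_a','bar_mid']: print(t,[(a,b.tolist()) for a,b in find('wrist',T,t)])
E
python3 look.py w2
```

```text
[0.50479798 0.24047337 0.40049032]
tall_a [(0.62, [0.482, 0.163, 0.1]), (0.58, [0.467, -0.128, 0.042]), (0.42, [0.303, 0.459, 0.016])]
short_a [(0.75, [0.501, -0.061, 0.069])]
phones_a [(0.83, [0.448, 0.044, 0.051])]
bar_mid [(0.69, [0.469, 0.364, 0.007])]
```

Call:
{"fn": "step_arm", "kwargs": {"motion": [{"dp":[-60,0,0],"twist":[0,0,0],"hand":1},{"dp":[-120,0,0],"twist":[0,0,0],"hand":1},{"dp":[-180,0,0],"twist":[0,0,0],"hand":1},{"dp":[-240,0,0],"twist":[0,0,0],"hand":1},{"dp":[-290,0,0],"twist":[0,0,0],"hand":1}]}}

```text
clock: 4.18
tool_pos: [0.5043, -0.0539, 0.401]
eef_rot: [0.708, 0.706, -0.0, 0.001]
contact_force: [0.3, 0.5, -0.2]
opening: 1.003
finger_force: 0.0
```

Call:
{"fn": "step_arm", "kwargs": {"motion": [{"dp":[-40,0,0],"twist":[0,0,0],"hand":1},{"dp":[-40,0,0],"twist":[0,0,0],"hand":1},{"dp":[-40,0,0],"twist":[0,0,0],"hand":1}]}}

```text
clock: 4.55
tool_pos: [0.5048, -0.0897, 0.4009]
eef_rot: [0.707, 0.707, 0.0, -0.0]
contact_force: [-0.8, 0.0, 0.1]
opening: 1.002
finger_force: 0.0
```

```bash
python3 look.py w3
```

```text
[ 0.50491684 -0.08895143  0.40085818]
tall_a [(0.81, [0.474, -0.136, 0.102]), (0.56, [0.481, 0.123, 0.056])]
short_a [(0.74, [0.501, -0.051, 0.067]), (0.61, [0.502, -0.243, 0.061])]
phones_a [(0.83, [0.498, 0.028, 0.109]), (0.77, [0.492, -0.353, 0.12])]
bar_mid []
```

Call:
{"fn": "step_arm", "kwargs": {"motion": [{"dp":[-60,0,0],"twist":[0,0,0],"hand":1},{"dp":[-120,0,0],"twist":[0,0,0],"hand":1},{"dp":[-180,0,0],"twist":[0,0,0],"hand":1},{"dp":[-220,0,0],"twist":[0,0,0],"hand":1},{"dp":[-220,0,0],"twist":[0,0,0],"hand":1}]}}

```text
clock: 5.42
tool_pos: [0.5041, -0.3135, 0.4001]
eef_rot: [0.709, 0.705, -0.001, 0.0]
contact_force: [-0.1, 0.4, -0.1]
opening: 0.998
finger_force: 0.0
```

```bash
python3 look.py w4
cat > fuse.py <<'E'
import numpy as np,cv2,sys
# top-down height map, 2.5 mm/px; x right 0.3..0.8, y up -0.45..0.55 -> show rotated: y to the right
names=sys.argv[2:]; x0,x1,y0,y1,s=.28,.80,-.45,.55,.00135
H=np.zeros((int((x1-x0)/s),int((y1-y0)/s)))
for n in names:
    W=np.load(n+'.npy').reshape(-1,3);W=W[np.isfinite(W).all(1)]
    W=W[(W[:,2]<.21)]
    i=((x1-W[:,0])/s).astype(int);j=((y1-W[:,1])/s).astype(int)
    k=(i>=0)&(i<H.shape[0])&(j>=0)&(j<H.shape[1])
    np.maximum.at(H,(i[k],j[k]),W[k,2])
img=cv2.applyColorMap(np.clip(H/.21*255,0,255).astype(np.uint8),cv2.COLORMAP_TURBO)
for y in np.arange(-.4,.55,.1):
    j=int((y1-y)/s);cv2.line(img,(j,0),(j,H.shape[0]),(90,90,90),1);cv2.putText(img,f'{y:.1f}',(j,10),0,.35,(255,255,255))
for x in np.arange(.3,.8,.1):
    i=int((x1-x)/s);cv2.line(img,(0,i),(H.shape[1],i),(90,90,90),1);cv2.putText(img,f'{x:.1f}',(0,i),0,.35,(255,255,255))
cv2.imwrite('pics/'+sys.argv[1],img)
E
python3 fuse.py f1.png w1 w2 w3 w4
```

```text
[ 0.50490561 -0.31047229  0.4002319 ]
tall_a [(0.82, [0.473, -0.157, 0.109])]
short_a [(0.66, [0.499, -0.08, 0.016]), (0.55, [0.499, -0.257, 0.068])]
phones_a [(0.62, [0.494, -0.353, 0.106])]
bar_mid []
```

View pics/f1.png

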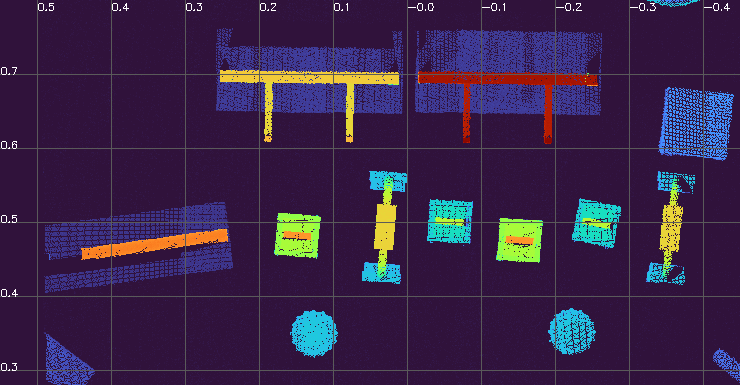

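The fused height map shows y growing to the left and x upward. From left to right it shows the bar, tall1 (0.48,0.15), phones1 (0.495,0.03), short1, tall2, short2 and phones2. The low-rack pegs are at y≈0.19/0.08 and the high-rack pegs at y≈-0.08/-0.19. Now I'll fit the exact poses.

```bash
cat > fit.py <<'E'
from h import *
def pts(names,c,half,zlo,zhi):
    P=np.vstack([np.load(n+'.npy').reshape(-1,3) for n in names]);P=P[np.isfinite(P).all(1)]
    return P[(abs(P[:,0]-c[0])<half[0])&(abs(P[:,1]-c[1])<half[1])&(P[:,2]>zlo)&(P[:,2]<zhi)]
def rect(P):
    (cx,cy),(w,h),a=cv2.minAreaRect((P[:,:2]*1000).astype(np.float32))
    return [round(v,1) for v in (cx,cy,w,h,a)]
def rep(l,P):
    if len(P)<10: print(l,'few',len(P));return
    Q=P[:,:2]-P[:,:2].mean(0); v=np.linalg.svd(Q,full_matrices=False)[2][0]; v=v*np.sign(v[np.argmax(abs(v))])
    print(l,len(P),'rect mm',rect(P),'mean',(P.mean(0)*1000).round(1),'zmed',round(np.median(P[:,2])*1000,1),'z99',round(np.percentile(P[:,2],99)*1000,1),'long axis deg',round(np.degrees(np.arctan2(v[1],v[0])),1))
E
python3 - <<'E'
from fit import *
A=['w1','w2','w3','w4']
for n,c,roof in [('tall1',(.483,.148),.107),('tall2',(.476,-.152),.107),('short1',(.502,-.058),.067),('short2',(.50,-.257),.067)]:
    for v in (['w2'],['w1'],['w3'],['w4'],A):
        P=pts(v,c,(.045,.045),roof-.006,roof+.006)
        if len(P)>800: rep(n+' roof '+str(v),P)
    for v in (['w2'],['w1'],['w3'],['w4'],A):
        P=pts(v,c,(.03,.03),roof+.035,roof+.055)
        if len(P)>40: rep(n+' eye '+str(v),P)
for n,c in [('ph1',(.495,.03)),('ph2',(.493,-.355))]: rep(n,pts(A,c,(.04,.03),.125,.14))
for n,c,z in [('h0',(.64,-.078),.19),('h1',(.64,-.189),.19),('l0',(.64,.19),.125),('l1',(.64,.08),.125)]: 
    rep(n,pts(A,c,(.036,.02),z-.004,z+.012))
    rep(n+'tip',pts(A,(.606,c[1]),(.008,.02),z+.010,z+.025))
rep('hbar',pts(A,(.695,-.135),(.02,.125),.185,.21)); rep('lbar',pts(A,(.695,.135),(.02,.125),.12,.145))
rep('bar',pts(A,(.47,.34),(.04,.09),.14,.17)); rep('bar all',pts(A,(.47,.34),(.04,.14),.14,.17))
print(r.get_state()['q'])
E
```

```text
tall1 roof ['w1'] 938 rect mm [482.4, 148.2, 55.0, 55.9, 85.2] mean [483.3 149.3 105.3] zmed 106.3 z99 108.7 long axis deg -5.8
tall1 roof ['w1', 'w2', 'w3', 'w4'] 1691 rect mm [482.5, 148.1, 57.5, 56.0, 85.2] mean [483.1 148.8 105.2] zmed 106.3 z99 108.7 long axis deg 113.0
tall1 eye ['w2'] 135 rect mm [482.4, 148.5, 36.4, 8.0, 85.0] mean [482.6 150.1 151.3] zmed 151.6 z99 153.5 long axis deg 85.0
tall1 eye ['w1'] 188 rect mm [482.4, 148.3, 35.2, 8.0, 85.0] mean [482.6 148.4 151.5] zmed 151.8 z99 153.7 long axis deg 84.6
tall1 eye ['w1', 'w2', 'w3', 'w4'] 323 rect mm [482.4, 148.5, 36.4, 8.0, 85.0] mean [482.6 149.1 151.4] zmed 151.7 z99 153.6 long axis deg 84.8
tall2 roof ['w4'] 1086 rect mm [475.5, -151.7, 56.5, 56.5, 85.3] mean [ 476.2 -153.3  105.5] zmed 106.5 z99 109.1 long axis deg 4.9
tall2 roof ['w1', 'w2', 'w3', 'w4'] 2075 rect mm [475.6, -151.6, 56.8, 56.5, 85.9] mean [ 476.3 -149.5  105.4] zmed 106.4 z99 109.1 long axis deg 10.2
tall2 eye ['w3'] 145 rect mm [475.8, -151.2, 36.1, 8.0, 85.5] mean [ 476.1 -150.1  151.4] zmed 151.7 z99 153.8 long axis deg 85.3
tall2 eye ['w4'
[... 2620 characters left out ...]
6 z99 135.2 long axis deg -1.5
l1tip 88 rect mm [611.2, 78.2, 5.4, 8.2, 0.2] mean [611.   78.  139.8] zmed 140.3 z99 141.9 long axis deg 85.7
hbar 5535 rect mm [688.4, -136.3, 240.4, 28.5, 89.1] mean [ 691.8 -137.5  196.3] zmed 198.2 z99 200.4 long axis deg 89.0
lbar 5220 rect mm [689.5, 132.2, 240.8, 29.4, 89.4] mean [693.4 132.3 131.6] zmed 133.3 z99 135.6 long axis deg 89.3
bar 1944 rect mm [469.8, 340.0, 16.5, 183.0, 7.6] mean [470.1 341.6 156.2] zmed 156.6 z99 159.3 long axis deg 97.8
bar all 2240 rect mm [469.6, 341.8, 16.5, 199.0, 7.6] mean [470.5 338.4 155.9] zmed 156.5 z99 159.3 long axis deg 97.7
[ 0.55850413  0.50834535 -0.15315354  1.46180452  0.07936463  1.17758248
  0.3973208 ]
```

```bash
cat > plan.py <<'E'
# usage: plan.py "x,y,z,yawdeg[,hand[,hold[,mm_per_row]]]" ...  (mm, deg) from the measured pose; yaw = direction of tool x
from h import *
import sys,json
s=r.get_state(); p=np.array(s['tool_pos'])*1000; Rt=R.from_quat(s['eef_rot'])
def down(y): a=np.radians(y); c,q=np.cos(a),np.sin(a); return R.from_matrix(np.array([[c,q,0],[q,-c,0],[0,0,-1]]))
print('at',p.round(1),'yaw',np.degrees(np.arctan2(*Rt.as_matrix()[[1,0],0])).round(1),'t',s['clock'])
rows=[];cp,cR=p,Rt
for a in sys.argv[1:]:
    v=[float(t) for t in a.split(',')]; tgt=np.array(v[:3]); tR=down(v[3]); hand=v[4] if len(v)>4 else 1; hold=int(v[5]) if len(v)>5 else 1; mm=v[6] if len(v)>6 else 50
    rel=(cR.inv()*tR).as_rotvec(); n=max(1,int(np.ceil(max(np.linalg.norm(tgt-cp)/mm,np.degrees(np.linalg.norm(rel))/9.5))))
    for i in range(1,n+1): rows.append((cp+(tgt-cp)*i/n,cR*R.from_rotvec(rel*i/n),hand))
    rows+= [rows[-1]]*hold; cp,cR=tgt,tR
bp,bR=p,Rt
for k in range(0,len(rows),5):
    out=[]
    for q,Q,h in rows[k:k+5]:
        d=bR.inv().apply(q-bp).round(0); w=(bR.inv()*Q).as_rotvec().round(2)
        out.append({"dp":[int(x) for x in d],"twist":[float(x)+0. for x in w],"hand":round(h,2)})
    print(json.dumps(out)); bp,bR=bp+bR.apply(d),bR*R.from_rotvec(w)
E
python3 plan.py 482,148,300,-5 482,148,160,-5 482,148,116,-5,1,2,20 482,148,116,-5,0,3
```

```text
at [ 505.7 -307.9  400.9] yaw 90.2 t 5.675
[{"dp": [41, -2, 9], "twist": [0.0, 0.0, 0.15], "hand": 1}, {"dp": [83, -4, 18], "twist": [0.0, 0.0, 0.3], "hand": 1}, {"dp": [124, -6, 28], "twist": [0.0, 0.0, 0.45], "hand": 1}, {"dp": [166, -8, 37], "twist": [0.0, 0.0, 0.6], "hand": 1}, {"dp": [207, -10, 46], "twist": [0.0, 0.0, 0.76], "hand": 1}]
[{"dp": [29, -30, 9], "twist": [0.0, 0.0, 0.15], "hand": 1}, {"dp": [57, -60, 18], "twist": [0.0, 0.0, 0.3], "hand": 1}, {"dp": [86, -90, 28], "twist": [0.0, 0.0, 0.45], "hand": 1}, {"dp": [115, -120, 37], "twist": [0.0, 0.0, 0.6], "hand": 1}, {"dp": [143, -150, 46], "twist": [0.0, 0.0, 0.75], "hand": 1}]
[{"dp": [1, -42, 9], "twist": [0.0, 0.0, 0.15], "hand": 1}, {"dp": [1, -42, 9], "twist": [0.0, 0.0, 0.15], "hand": 1}, {"dp": [1, -42, 56], "twist": [0.0, 0.0, 0.15], "hand": 1}, {"dp": [1, -42, 103], "twist": [0.0, 0.0, 0.15], "hand": 1}, {"dp": [0, -42, 149], "twist": [0.0, 0.0, 0.15], "hand": 1}]
[{"dp": [1, 0, 0], "twist": [0.0, 0.0, 0.0], "hand": 1}, {"dp": [1, 0, 15], "twist": [0.0, 0.0, 0.0], "hand": 1.0}, {"dp": [1, 0, 30], "twist": [0.0, 0.0, 0.0], "hand": 1.0}, {"dp": [1, 0, 44], "twist": [0.0, 0.0, 0.0], "hand": 1.0}, {"dp": [1, 0, 44], "twist": [0.0, 0.0, 0.0], "hand": 1.0}]
[{"dp": [0, 0, 0], "twist": [0.0, 0.0, 0.0], "hand": 1.0}, {"dp": [0, 0, 0], "twist": [0.0, 0.0, 0.0], "hand": 0.0}, {"dp": [0, 0, 0], "twist": [0.0, 0.0, 0.0], "hand": 0.0}, {"dp": [0, 0, 0], "twist": [0.0, 0.0, 0.0], "hand": 0.0}, {"dp": [0, 0, 0], "twist": [0.0, 0.0, 0.0], "hand": 0.0}]
```

Call:
{"fn": "step_arm", "kwargs": {"motion": [{"dp":[41,-2,9],"twist":[0,0,0.15],"hand":1},{"dp":[83,-4,18],"twist":[0,0,0.3],"hand":1},{"dp":[124,-6,28],"twist":[0,0,0.45],"hand":1},{"dp":[166,-8,37],"twist":[0,0,0.6],"hand":1},{"dp":[207,-10,46],"twist":[0,0,0.76],"hand":1}]}}

```text
clock: 6.3
tool_pos: [0.4948, -0.1001, 0.3548]
eef_rot: [0.919, 0.393, 0.001, -0.0]
contact_force: [-1.0, 0.6, 0.1]
opening: 1.001
finger_force: 0.0
```

Call:
{"fn": "step_arm", "kwargs": {"motion": [{"dp":[29,-30,9],"twist":[0,0,0.15],"hand":1},{"dp":[57,-60,18],"twist":[0,0,0.3],"hand":1},{"dp":[86,-90,28],"twist":[0,0,0.45],"hand":1},{"dp":[115,-120,37],"twist":[0,0,0.6],"hand":1},{"dp":[143,-150,46],"twist":[0,0,0.75],"hand":1}]}}

```text
clock: 6.92
tool_pos: [0.4841, 0.1068, 0.3088]
eef_rot: [1.0, 0.029, 0.0, -0.0]
contact_force: [0.3, -0.3, 0.3]
opening: 1.001
finger_force: 0.0
```

Call:
{"fn": "step_arm", "kwargs": {"motion": [{"dp":[1,-42,9],"twist":[0,0,0.15],"hand":1},{"dp":[1,-42,9],"twist":[0,0,0.15],"hand":1},{"dp":[1,-42,9],"twist":[0,0,0.15],"hand":1},{"dp":[1,-42,9],"twist":[0,0,0.15],"hand":1}]}}

```text
clock: 7.42
tool_pos: [0.4834, 0.1448, 0.3002]
eef_rot: [0.999, -0.045, 0.0, 0.0]
contact_force: [-0.4, 0.1, 0.4]
opening: 0.998
finger_force: 0.0
```

```bash
python3 - <<'E'
from h import *
from fit import *
for i in range(3):
    s=r.get_state();print(s['tool_pos'].round(4),s['eef_rot'].round(3))
    if i<2: p,T=cam('wrist')
np.save('w5.npy',cloud(p,T)); save(p,'w5.png')
for c in [(.482,.148),(.476,-.152)]:
    P=pts(['w5'],c,(.05,.05),.142,.162); rep('eye',P)
P=pts(['w5'],(.482,.148),(.05,.05),.101,.113); rep('roof',P)
E
python3 plan.py 482,148,160,-5 482,148,116,-5,1,2,20 482,148,116,-5,0,3
```

```text
[0.4834 0.1448 0.3002] [ 0.999 -0.045  0.     0.   ]
[0.4834 0.1447 0.3002] [ 0.999 -0.045  0.     0.   ]
[0.4835 0.1448 0.3001] [ 0.999 -0.045  0.    -0.   ]
eye 317 rect mm [482.9, 147.9, 35.4, 7.7, 84.9] mean [483.4 147.8 151. ] zmed 151.6 z99 153.4 long axis deg 84.7
eye few 0
roof 1213 rect mm [482.5, 148.0, 55.7, 56.1, 85.0] mean [486.9 148.1 105.2] zmed 106.4 z99 108.7 long axis deg -4.8
at [483.5 144.8 300.1] yaw -5.2 t 7.525
[{"dp": [-1, -1, 47], "twist": [0.0, 0.0, 0.0], "hand": 1}, {"dp": [-1, -2, 93], "twist": [0.0, 0.0, 0.0], "hand": 1}, {"dp": [-2, -3, 140], "twist": [0.0, 0.0, 0.0], "hand": 1}, {"dp": [-2, -3, 140], "twist": [0.0, 0.0, 0.0], "hand": 1}, {"dp": [-2, -3, 155], "twist": [0.0, 0.0, 0.0], "hand": 1.0}]
[{"dp": [0, 0, 14], "twist": [0.0, 0.0, 0.0], "hand": 1.0}, {"dp": [0, 0, 29], "twist": [0.0, 0.0, 0.0], "hand": 1.0}, {"dp": [0, 0, 29], "twist": [0.0, 0.0, 0.0], "hand": 1.0}, {"dp": [0, 0, 29], "twist": [0.0, 0.0, 0.0], "hand": 1.0}, {"dp": [0, 0, 29], "twist": [0.0, 0.0, 0.0], "hand": 0.0}]
[{"dp": [0, 0, 0], "twist": [0.0, 0.0, 0.0], "hand": 0.0}, {"dp": [0, 0, 0], "twist": [0.0, 0.0, 0.0], "hand": 0.0}, {"dp": [0, 0, 0], "twist": [0.0, 0.0, 0.0], "hand": 0.0}]
```

Call:
{"fn": "step_arm", "kwargs": {"motion": [{"dp":[-1,-1,47],"twist":[0,0,0],"hand":1},{"dp":[-1,-2,93],"twist":[0,0,0],"hand":1},{"dp":[-2,-3,140],"twist":[0,0,0],"hand":1},{"dp":[-2,-3,162],"twist":[0,0,0],"hand":1},{"dp":[-2,-3,184],"twist":[0,0,0],"hand":1}]}}

```text
clock: 8.15
tool_pos: [0.4818, 0.1483, 0.1148]
eef_rot: [0.999, -0.045, 0.0, 0.0]
contact_force: [-0.4, 0.5, -0.0]
opening: 1.0
finger_force: 0.0
```

Call:
{"fn": "step_arm", "kwargs": {"motion": [{"dp":[0,0,0],"twist":[0,0,0],"hand":1},{"dp":[0,0,0],"twist":[0,0,0],"hand":0},{"dp":[0,0,0],"twist":[0,0,0],"hand":0},{"dp":[0,0,0],"twist":[0,0,0],"hand":0},{"dp":[0,0,0],"twist":[0,0,0],"hand":0}], "force": 25}}

```text
clock: 8.78
tool_pos: [0.4818, 0.1492, 0.1163]
eef_rot: [0.999, -0.045, 0.001, -0.0]
contact_force: [0.3, -0.2, 4.5]
opening: 0.635
finger_force: 25.0
```

Call:
{"fn": "step_arm", "kwargs": {"motion": [{"dp":[0,0,-20],"twist":[0,0,0],"hand":0},{"dp":[0,0,-60],"twist":[0,0,0],"hand":0},{"dp":[0,0,-110],"twist":[0,0,0],"hand":0},{"dp":[0,0,-160],"twist":[0,0,0],"hand":0},{"dp":[0,0,-184],"twist":[0,0,0],"hand":0}]}}

```text
clock: 9.4
tool_pos: [0.482, 0.1493, 0.3023]
eef_rot: [0.999, -0.045, 0.002, -0.001]
contact_force: [0.3, 0.7, -2.7]
opening: 0.628
finger_force: 25.0
```

```bash
python3 plan.py 565,-80,300,-1,0,2 565,-80,187,-1,0,2
```

```text
at [482.  149.3 302.3] yaw -5.1 t 9.4
[{"dp": [21, 44, 0], "twist": [0.0, 0.0, -0.01], "hand": 0.0}, {"dp": [41, 88, 1], "twist": [0.0, 0.0, -0.03], "hand": 0.0}, {"dp": [62, 133, 1], "twist": [0.0, 0.0, -0.04], "hand": 0.0}, {"dp": [82, 177, 2], "twist": [0.0, 0.0, -0.06], "hand": 0.0}, {"dp": [103, 221, 2], "twist": [0.0, 0.0, -0.07], "hand": 0.0}]
[{"dp": [0, 0, 0], "twist": [0.0, 0.0, 0.0], "hand": 0.0}, {"dp": [0, 0, 0], "twist": [0.0, 0.0, 0.0], "hand": 0.0}, {"dp": [0, 0, 38], "twist": [0.0, 0.0, 0.0], "hand": 0.0}, {"dp": [0, 0, 76], "twist": [0.0, 0.0, 0.0], "hand": 0.0}, {"dp": [0, 0, 113], "twist": [0.0, 0.0, 0.0], "hand": 0.0}]
[{"dp": [0, 0, 0], "twist": [0.0, 0.0, 0.0], "hand": 0.0}, {"dp": [0, 0, 0], "twist": [0.0, 0.0, 0.0], "hand": 0.0}]
```

Call:
{"fn": "step_arm", "kwargs": {"motion": [{"dp":[21,44,0],"twist":[0,0,-0.01],"hand":0},{"dp":[41,88,1],"twist":[0,0,-0.03],"hand":0},{"dp":[62,133,1],"twist":[0,0,-0.04],"hand":0},{"dp":[85,185,2],"twist":[0,0,-0.06],"hand":0},{"dp":[103,221,2],"twist":[0,0,-0.07],"hand":0}]}}

```text
clock: 10.02
tool_pos: [0.5641, -0.0831, 0.2973]
eef_rot: [1.0, -0.011, -0.001, 0.0]
contact_force: [0.7, -0.1, -2.1]
opening: 0.626
finger_force: 25.0
```

Call:
{"fn": "step_arm", "kwargs": {"motion": [{"dp":[0,0,0],"twist":[0,0,0],"hand":0},{"dp":[0,0,0],"twist":[0,0,0],"hand":0},{"dp":[0,0,38],"twist":[0,0,0],"hand":0},{"dp":[0,0,76],"twist":[0,0,0],"hand":0},{"dp":[0,0,113],"twist":[0,0,0],"hand":0}]}}

```text
clock: 10.65
tool_pos: [0.5641, -0.0775, 0.1837]
eef_rot: [1.0, -0.008, -0.0, -0.001]
contact_force: [0.2, -0.2, -1.8]
opening: 0.632
finger_force: 25.0
```

Call:
{"fn": "step_arm", "kwargs": {"motion": [{"dp":[0,0,0],"twist":[0,0,0],"hand":0},{"dp":[0,0,0],"twist":[0,0,0],"hand":0}]}}

```text
clock: 10.9
tool_pos: [0.5652, -0.0792, 0.1859]
eef_rot: [1.0, -0.009, 0.001, -0.0]
contact_force: [1.3, -0.1, -1.8]
opening: 0.632
finger_force: 25.0
```

```bash
python3 - <<'E'
from h import *
from fit import *
for n in ('wrist','scene','side'):
    p,T=cam(n); np.save(n[:2]+'5.npy',cloud(p,T)); save(p,n+'5.png')
    rep(n+' eye',pts([n[:2]+'5'],(.565,-.08),(.03,.03),.195,.24))
    rep(n+' tip',pts([n[:2]+'5'],(.61,-.08),(.008,.02),.196,.212))
E
python3 plan.py 565,-80,187,-1,0,1 642,-80,187,-1,0,1,20 642,-80,168,-1,0,2,6;python3 -c "
import cv2,numpy as np
a=cv2.imread('pics/wrist5.png');b=cv2.imread('pics/scene5.png')[120:270,200:400]
cv2.imwrite('pics/c5.png',np.hstack([cv2.resize(a,(400,300)),cv2.resize(b,(400,300))]))"
```

```text
wrist eye 2006 rect mm [576.7, -80.0, 60.1, 31.6, 89.0] mean [568.1 -79.4 214.9] zmed 221.1 z99 239.9 long axis deg 88.8
wrist tip 402 rect mm [613.2, -80.3, 7.9, 9.3, 88.3] mean [612.5 -80.4 204.7] zmed 205.7 z99 207.2 long axis deg 84.1
scene eye 36 rect mm [576.2, -73.8, 44.5, 30.3, 87.4] mean [567.7 -71.5 213.3] zmed 220.1 z99 234.4 long axis deg 85.6
scene tip few 9
side eye 27 rect mm [551.3, -79.7, 58.9, 27.8, 86.5] mean [552.6 -89.1 215.7] zmed 211.1 z99 239.9 long axis deg 103.3
side tip few 0
at [565.5 -80.  186.4] yaw -1.1 t 11.05
[{"dp": [0, 0, -1], "twist": [0.0, 0.0, 0.0], "hand": 0.0}, {"dp": [0, 0, -1], "twist": [0.0, 0.0, 0.0], "hand": 0.0}, {"dp": [19, 0, -1], "twist": [0.0, 0.0, 0.0], "hand": 0.0}, {"dp": [38, -1, 0], "twist": [0.0, 0.0, 0.0], "hand": 0.0}, {"dp": [57, -1, 0], "twist": [0.0, 0.0, 0.0], "hand": 0.0}]
[{"dp": [20, 0, 0], "twist": [0.0, 0.0, 0.0], "hand": 0.0}, {"dp": [20, 0, 0], "twist": [0.0, 0.0, 0.0], "hand": 0.0}, {"dp": [20, 0, 4], "twist": [0.0, 0.0, 0.0], "hand": 0.0}, {"dp": [19, 0, 9], "twist": [0.0, 0.0, 0.0], "hand": 0.0}, {"dp": [19, 0, 14], "twist": [0.0, 0.0, 0.0], "hand": 0.0}]
[{"dp": [0, 0, 5], "twist": [0.0, 0.0, 0.0], "hand": 0.0}, {"dp": [0, 0, 5], "twist": [0.0, 0.0, 0.0], "hand": 0.0}, {"dp": [0, 0, 5], "twist": [0.0, 0.0, 0.0], "hand": 0.0}]
```

View pics/c5.png

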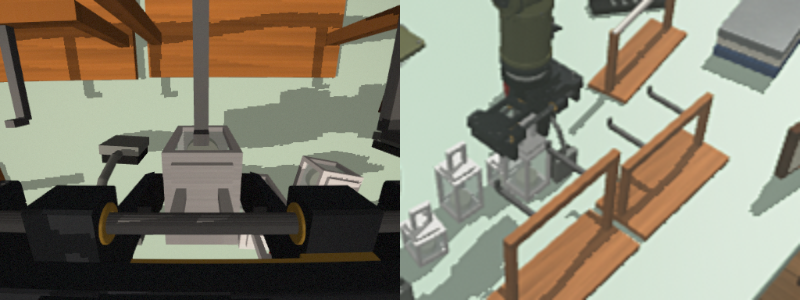

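The held lantern is upright with its eye centred on the peg: in the left half the peg runs at column 200 straight behind the roof. Now I'll insert it and lower it.

Call:
{"fn": "step_arm", "kwargs": {"motion": [{"dp":[15,0,-1],"twist":[0,0,0],"hand":0},{"dp":[30,0,-1],"twist":[0,0,0],"hand":0},{"dp":[45,0,-1],"twist":[0,0,0],"hand":0},{"dp":[60,-1,-1],"twist":[0,0,0],"hand":0},{"dp":[76,-1,-1],"twist":[0,0,0],"hand":0}]}}

```text
clock: 11.68
tool_pos: [0.6413, -0.0805, 0.187]
eef_rot: [1.0, -0.01, 0.001, -0.0]
contact_force: [0.7, 0.2, -1.2]
opening: 0.629
finger_force: 25.0
```

Call:
{"fn": "step_arm", "kwargs": {"motion": [{"dp":[0,0,0],"twist":[0,0,0],"hand":0},{"dp":[0,0,6],"twist":[0,0,0],"hand":0},{"dp":[0,0,12],"twist":[0,0,0],"hand":0},{"dp":[0,0,18],"twist":[0,0,0],"hand":0},{"dp":[0,0,18],"twist":[0,0,0],"hand":0}]}}

```text
clock: 12.3
tool_pos: [0.6403, -0.0806, 0.1682]
eef_rot: [1.0, -0.01, 0.0, -0.0]
contact_force: [-1.5, 0.5, 4.2]
opening: 0.635
finger_force: 25.0
```

Call:
{"fn": "step_arm", "kwargs": {"motion": [{"dp":[0,0,1],"twist":[0,0,0],"hand":0},{"dp":[0,0,1],"twist":[0,0,0],"hand":0}]}}

```text
clock: 12.55
tool_pos: [0.6407, -0.0806, 0.1681]
eef_rot: [1.0, -0.01, 0.001, -0.0]
contact_force: [-2.4, 0.9, 9.3]
opening: 0.633
finger_force: 25.0
```

Call:
{"fn": "step_arm", "kwargs": {"motion": [{"dp":[0,0,0],"twist":[0,0,0],"hand":0.65},{"dp":[0,0,0],"twist":[0,0,0],"hand":0.65},{"dp":[0,0,0],"twist":[0,0,0],"hand":0.65},{"dp":[0,0,-15],"twist":[0,0,0],"hand":0.65},{"dp":[0,0,-40],"twist":[0,0,0],"hand":0.65}]}}

```text
clock: 13.18
tool_pos: [0.64, -0.0806, 0.2072]
eef_rot: [1.0, -0.01, -0.001, -0.0]
contact_force: [1.1, 0.6, 0.8]
opening: 0.82
finger_force: 0.0
```

Call:
{"fn": "step_arm", "kwargs": {"motion": [{"dp":[0,0,-50],"twist":[0,0,0],"hand":1},{"dp":[-45,20,-92],"twist":[0,0,0],"hand":1},{"dp":[-90,40,-92],"twist":[0,0,0],"hand":1},{"dp":[-135,60,-92],"twist":[0,0,0],"hand":1},{"dp":[-165,71,-92],"twist":[0,0,0],"hand":1}]}}

```text
clock: 13.8
tool_pos: [0.472, -0.1498, 0.3]
eef_rot: [1.0, -0.011, 0.001, 0.0]
contact_force: [-0.2, -0.5, -0.2]
opening: 0.998
finger_force: 0.0
```

Call:
{"fn": "step_arm", "kwargs": {"motion": [{"dp":[0,0,0],"twist":[0,0,0],"hand":1},{"dp":[0,0,0],"twist":[0,0,0],"hand":1}]}}

```text
clock: 14.05
tool_pos: [0.4755, -0.1481, 0.2995]
eef_rot: [1.0, -0.009, 0.001, 0.0]
contact_force: [0.7, 0.4, 0.4]
opening: 0.997
finger_force: 0.0
```

```bash
python3 - <<'E'
from h import *
from fit import *
p,T=cam('wrist'); np.save('w6.npy',cloud(p,T)); save(p,'w6.png')
rep('tall2 eye',pts(['w6'],(.476,-.152),(.06,.06),.142,.162));rep('roof',pts(['w6'],(.476,-.152),(.06,.05),.101,.113))
for c,n in [((.501,-.057),'short1'),((.499,-.255),'short2')]: rep(n,pts(['w6'],c,(.06,.06),.105,.12))
rep('hung eye',pts(['w6'],(.64,-.08),(.03,.03),.196,.212))
p,T=cam('side'); save(p,'side6.png'); print(find('side',T,'tall_a'),find('side',T,'short_a'))
cv2.imwrite('pics/c6.png',np.hstack([cv2.imread('pics/w6.png')[:,:400],cv2.imread('pics/side6.png')[:,112:]]))
E
python3 plan.py 476,-152,300,-4 
```

```text
tall2 eye 341 rect mm [475.6, -152.1, 35.8, 8.8, 85.6] mean [ 476.6 -152.4  150.7] zmed 151.6 z99 153.2 long axis deg 85.5
roof 1201 rect mm [475.7, -152.0, 55.8, 55.9, 85.3] mean [ 480.1 -151.8  105.2] zmed 106.4 z99 109.1 long axis deg -43.9
short1 255 rect mm [501.2, -57.6, 36.8, 8.3, 86.1] mean [501.5 -57.7 111.5] zmed 111.8 z99 113.4 long axis deg 86.3
short2 236 rect mm [498.7, -255.8, 35.6, 8.3, 78.2] mean [ 499.2 -255.   111.4] zmed 111.7 z99 113.1 long axis deg 78.5
hung eye 112 rect mm [612.6, -80.6, 8.3, 5.1, 85.0] mean [612.5 -81.1 204.6] zmed 205.4 z99 207.1 long axis deg 87.8
[(0.67, array([ 0.63 , -0.059,  0.12 ])), (0.64, array([ 0.463, -0.132,  0.065]))] [(0.73, array([0.686, 0.143, 0.008])), (0.62, array([ 0.48 , -0.251,  0.064])), (0.53, array([ 0.49 , -0.051,  0.057]))]
at [ 475.1 -147.9  298.6] yaw -1.0 t 14.25
[{"dp": [1, 4, -1], "twist": [0.0, 0.0, 0.05], "hand": 1}, {"dp": [1, 4, -1], "twist": [0.0, 0.0, 0.05], "hand": 1}]
```

View pics/c6.png

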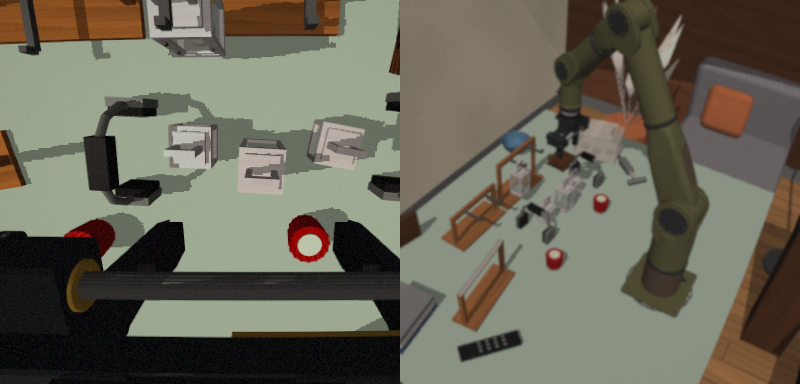

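The left half shows tall1 hanging on its peg (185,25); the side view agrees at (520,180). The other lanterns are unmoved. Next I'll grasp tall2 at (262,165).

Call:
{"fn": "step_arm", "kwargs": {"motion": [{"dp":[1,4,46],"twist":[0,0,0.05],"hand":1},{"dp":[1,4,92],"twist":[0,0,0.06],"hand":1},{"dp":[1,4,139],"twist":[0,0,0.06],"hand":1},{"dp":[1,4,161],"twist":[0,0,0.06],"hand":1},{"dp":[1,4,183],"twist":[0,0,0.06],"hand":1}]}}

```text
clock: 14.88
tool_pos: [0.4756, -0.1521, 0.1143]
eef_rot: [0.999, -0.039, -0.0, -0.0]
contact_force: [0.9, -0.6, -0.0]
opening: 1.0
finger_force: 0.0
```

Call:
{"fn": "step_arm", "kwargs": {"motion": [{"dp":[0,0,0],"twist":[0,0,0],"hand":1},{"dp":[0,0,0],"twist":[0,0,0],"hand":0},{"dp":[0,0,0],"twist":[0,0,0],"hand":0},{"dp":[0,0,0],"twist":[0,0,0],"hand":0},{"dp":[0,0,0],"twist":[0,0,0],"hand":0}], "force": 25}}

```text
clock: 15.5
tool_pos: [0.4755, -0.1523, 0.1163]
eef_rot: [0.999, -0.039, 0.001, 0.0]
contact_force: [0.6, 0.4, 3.8]
opening: 0.63
finger_force: 25.0
```

Call:
{"fn": "step_arm", "kwargs": {"motion": [{"dp":[0,0,-20],"twist":[0,0,0],"hand":0},{"dp":[0,0,-60],"twist":[0,0,0],"hand":0},{"dp":[0,0,-110],"twist":[0,0,0],"hand":0},{"dp":[0,0,-160],"twist":[0,0,0],"hand":0},{"dp":[0,0,-184],"twist":[0,0,0],"hand":0}]}}

```text
clock: 16.12
tool_pos: [0.4755, -0.1527, 0.3023]
eef_rot: [0.999, -0.04, 0.002, 0.0]
contact_force: [0.5, 0.5, -2.9]
opening: 0.629
finger_force: 25.0
```

```bash
python3 plan.py 565,-190,300,-1,0,2 565,-190,187,-1,0,2
```

```text
at [ 475.5 -152.7  302.3] yaw -4.5 t 16.125
[{"dp": [46, 15, 1], "twist": [0.0, 0.0, -0.03], "hand": 0.0}, {"dp": [92, 30, 3], "twist": [0.0, 0.0, -0.06], "hand": 0.0}, {"dp": [92, 30, 3], "twist": [0.0, 0.0, -0.06], "hand": 0.0}, {"dp": [92, 30, 3], "twist": [0.0, 0.0, -0.06], "hand": 0.0}, {"dp": [92, 30, 40], "twist": [0.0, 0.0, -0.06], "hand": 0.0}]
[{"dp": [0, 0, 38], "twist": [0.0, 0.0, 0.0], "hand": 0.0}, {"dp": [0, 0, 76], "twist": [0.0, 0.0, 0.0], "hand": 0.0}, {"dp": [0, 0, 76], "twist": [0.0, 0.0, 0.0], "hand": 0.0}, {"dp": [0, 0, 76], "twist": [0.0, 0.0, 0.0], "hand": 0.0}]
```

Call:
{"fn": "step_arm", "kwargs": {"motion": [{"dp":[30,10,0],"twist":[0,0,-0.03],"hand":0},{"dp":[60,20,0],"twist":[0,0,-0.06],"hand":0},{"dp":[92,30,0],"twist":[0,0,-0.06],"hand":0},{"dp":[92,30,0],"twist":[0,0,-0.06],"hand":0},{"dp":[92,30,40],"twist":[0,0,-0.06],"hand":0}]}}

```text
clock: 16.75
tool_pos: [0.5657, -0.1904, 0.2614]
eef_rot: [1.0, -0.01, 0.003, 0.001]
contact_force: [0.9, 0.2, -2.6]
opening: 0.629
finger_force: 25.0
```

Call:
{"fn": "step_arm", "kwargs": {"motion": [{"dp":[0,0,38],"twist":[0,0,0],"hand":0},{"dp":[0,0,73],"twist":[0,0,0],"hand":0},{"dp":[0,0,73],"twist":[0,0,0],"hand":0},{"dp":[0,0,73],"twist":[0,0,0],"hand":0},{"dp":[0,0,73],"twist":[0,0,0],"hand":0}]}}

```text
clock: 17.38
tool_pos: [0.5652, -0.19, 0.1885]
eef_rot: [1.0, -0.01, 0.001, 0.0]
contact_force: [-0.1, 0.9, -1.2]
opening: 0.632
finger_force: 25.0
```

```bash
python3 - <<'E'
from h import *
from fit import *
s=r.get_state();print(s['tool_pos'])
p,T=cam('wrist'); np.save('w7.npy',cloud(p,T)); save(p,'w7.png')
rep('eye top',pts(['w7'],(.565,-.19),(.012,.03),.214,.228)); rep('tip',pts(['w7'],(.61,-.19),(.008,.02),.196,.212))
E
python3 plan.py 642,-190,187,-1,0,1,15 642,-190,168,-1,0,2,6
```

```text
[ 0.56522407 -0.18997901  0.18848514]
eye top 1295 rect mm [564.7, -190.9, 36.2, 8.1, 88.6] mean [ 564.7 -191.   224.2] zmed 224.2 z99 225.4 long axis deg 88.4
tip 386 rect mm [610.1, -190.3, 8.0, 6.4, 88.2] mean [ 610.9 -190.4  204.6] zmed 205.6 z99 207.2 long axis deg 87.7
at [ 565.2 -189.9  188.3] yaw -1.1 t 17.425
[{"dp": [13, 0, 0], "twist": [0.0, 0.0, 0.0], "hand": 0.0}, {"dp": [26, 0, 1], "twist": [0.0, 0.0, 0.0], "hand": 0.0}, {"dp": [38, -1, 1], "twist": [0.0, 0.0, 0.0], "hand": 0.0}, {"dp": [51, -1, 1], "twist": [0.0, 0.0, 0.0], "hand": 0.0}, {"dp": [64, -1, 1], "twist": [0.0, 0.0, 0.0], "hand": 0.0}]
[{"dp": [13, 0, 1], "twist": [0.0, 0.0, 0.0], "hand": 0.0}, {"dp": [13, 0, 1], "twist": [0.0, 0.0, 0.0], "hand": 0.0}, {"dp": [13, 0, 5], "twist": [0.0, 0.0, 0.0], "hand": 0.0}, {"dp": [13, 0, 10], "twist": [0.0, 0.0, 0.0], "hand": 0.0}, {"dp": [13, 0, 15], "twist": [0.0, 0.0, 0.0], "hand": 0.0}]
[{"dp": [0, 0, 5], "twist": [0.0, 0.0, 0.0], "hand": 0.0}, {"dp": [0, 0, 5], "twist": [0.0, 0.0, 0.0], "hand": 0.0}, {"dp": [0, 0, 5], "twist": [0.0, 0.0, 0.0], "hand": 0.0}]
```

Call:
{"fn": "step_arm", "kwargs": {"motion": [{"dp":[15,0,1],"twist":[0,0,0],"hand":0},{"dp":[30,0,1],"twist":[0,0,0],"hand":0},{"dp":[45,0,1],"twist":[0,0,0],"hand":0},{"dp":[60,-1,1],"twist":[0,0,0],"hand":0},{"dp":[76,-1,1],"twist":[0,0,0],"hand":0}]}}

```text
clock: 18.05
tool_pos: [0.6411, -0.19, 0.1868]
eef_rot: [1.0, -0.01, 0.001, 0.0]
contact_force: [-0.1, -0.1, -1.6]
opening: 0.633
finger_force: 25.0
```

Call:
{"fn": "step_arm", "kwargs": {"motion": [{"dp":[0,0,0],"twist":[0,0,0],"hand":0},{"dp":[0,0,6],"twist":[0,0,0],"hand":0},{"dp":[0,0,12],"twist":[0,0,0],"hand":0},{"dp":[0,0,19],"twist":[0,0,0],"hand":0},{"dp":[0,0,20],"twist":[0,0,0],"hand":0}]}}

```text
clock: 18.68
tool_pos: [0.6409, -0.1906, 0.1678]
eef_rot: [1.0, -0.01, 0.001, 0.0]
contact_force: [-4.2, 1.5, 14.1]
opening: 0.63
finger_force: 25.0
```

Call:
{"fn": "step_arm", "kwargs": {"motion": [{"dp":[0,0,0],"twist":[0,0,0],"hand":0},{"dp":[0,0,0],"twist":[0,0,0],"hand":0}]}}

```text
clock: 18.92
tool_pos: [0.6408, -0.1905, 0.1678]
eef_rot: [1.0, -0.01, 0.001, 0.0]
contact_force: [-2.6, 1.5, 11.0]
opening: 0.63
finger_force: 25.0
```

Call:
{"fn": "step_arm", "kwargs": {"motion": [{"dp":[0,0,0],"twist":[0,0,0],"hand":0.65},{"dp":[0,0,0],"twist":[0,0,0],"hand":0.65},{"dp":[0,0,0],"twist":[0,0,0],"hand":0.65},{"dp":[0,0,-15],"twist":[0,0,0],"hand":0.65},{"dp":[0,0,-40],"twist":[0,0,0],"hand":0.65}]}}

```text
clock: 19.55
tool_pos: [0.64, -0.19, 0.2061]
eef_rot: [1.0, -0.01, -0.001, -0.0]
contact_force: [-0.2, -0.2, 0.1]
opening: 0.824
finger_force: 0.0
```

Call:
{"fn": "step_arm", "kwargs": {"motion": [{"dp":[0,0,-50],"twist":[0,0,0],"hand":0.65},{"dp":[-30,-40,-92],"twist":[0,0,0],"hand":0.3},{"dp":[-60,-85,-92],"twist":[0,0,0],"hand":0.3},{"dp":[-90,-130,-92],"twist":[0,0,0.03],"hand":0.3},{"dp":[-120,-175,-92],"twist":[0,0,0.06],"hand":0.3}]}}

```text
clock: 20.18
tool_pos: [0.5231, -0.0114, 0.2989]
eef_rot: [0.999, -0.04, 0.001, -0.0]
contact_force: [0.4, -0.1, -0.6]
opening: 0.647
finger_force: 0.0
```

Call:
{"fn": "step_arm", "kwargs": {"motion": [{"dp":[-25,-47,0],"twist":[0,0,0],"hand":0.3},{"dp":[-25,-47,0],"twist":[0,0,0],"hand":0.3},{"dp":[-25,-47,0],"twist":[0,0,0],"hand":0.3},{"dp":[-25,-47,0],"twist":[0,0,0],"hand":0.3}]}}

```text
clock: 20.68
tool_pos: [0.5033, 0.0344, 0.2981]
eef_rot: [0.999, -0.041, 0.001, 0.0]
contact_force: [-0.3, 0.2, 0.2]
opening: 0.648
finger_force: 0.0
```

```bash
cat > rows.py <<'E'
from fit import *
import sys
n=sys.argv[1]
p,T=cam('wrist'); np.save(n+'.npy',cloud(p,T)); save(p,n+'.png'); print(r.get_state()['tool_pos'].round(4))
rep('ph1',pts([n],(.494,.03),(.05,.04),.124,.14)); rep('ph2',pts([n],(.492,-.356),(.05,.04),.124,.14))
for c,m in [((.501,-.057),'short1'),((.499,-.255),'short2')]: rep(m,pts([n],c,(.07,.07),.106,.118)); rep(m+' roof',pts([n],c,(.055,.055),.06,.073))
for c,m in [((.64,-.08),'hung h0'),((.64,-.19),'hung h1')]: rep(m,pts([n],c,(.025,.03),.199,.212))
E
python3 rows.py w8;  python3 plan.py 494,30,300,-5,0.3
```

```text
[0.5031 0.0345 0.298 ]
ph1 1154 rect mm [495.1, 30.0, 23.7, 62.9, 85.9] mean [495.1  29.7 129.8] zmed 129.8 z99 131.4 long axis deg -3.9
ph2 few 0
short1 248 rect mm [501.1, -57.3, 35.3, 8.2, 86.4] mean [501.5 -56.8 111.2] zmed 111.6 z99 113.6 long axis deg 85.6
short1 roof 1294 rect mm [500.9, -57.8, 56.4, 56.3, 86.4] mean [504.  -55.2  64.3] zmed 65.7 z99 68.7 long axis deg -23.4
short2 192 rect mm [499.1, -252.0, 30.8, 8.3, 78.7] mean [ 499.5 -250.1  111.2] zmed 111.6 z99 113.2 long axis deg 78.2
short2 roof 1324 rect mm [498.8, -255.5, 57.7, 55.9, 77.8] mean [ 500.4 -251.2   64.6] zmed 66.0 z99 69.8 long axis deg -20.9
hung h0 631 rect mm [639.5, -81.0, 37.1, 7.7, 87.8] mean [639.1 -79.6 203.3] zmed 203.5 z99 205.5 long axis deg 87.5
hung h1 few 0
at [503.1  34.5 298. ] yaw -4.7 t 20.725
[{"dp": [-9, 5, -2], "twist": [0.0, 0.0, 0.01], "hand": 0.3}, {"dp": [-9, 5, -2], "twist": [0.0, 0.0, 0.01], "hand": 0.3}]
```

Call:
{"fn": "step_arm", "kwargs": {"motion": [{"dp":[-9,5,40],"twist":[0,0,0],"hand":0.1},{"dp":[-9,5,85],"twist":[0,0,0],"hand":0.1},{"dp":[-9,5,125],"twist":[0,0,0],"hand":0.1},{"dp":[-9,5,145],"twist":[0,0,0],"hand":0.1},{"dp":[-9,5,165],"twist":[0,0,0],"hand":0.1}]}}

```text
clock: 21.35
tool_pos: [0.4937, 0.0305, 0.1317]
eef_rot: [0.999, -0.041, 0.0, 0.0]
contact_force: [0.4, 0.8, -0.1]
opening: 0.552
finger_force: 0.0
```

Call:
{"fn": "step_arm", "kwargs": {"motion": [{"dp":[0,0,0],"twist":[0,0,0],"hand":0.1},{"dp":[0,0,0],"twist":[0,0,0],"hand":-0.7},{"dp":[0,0,0],"twist":[0,0,0],"hand":-0.7},{"dp":[0,0,0],"twist":[0,0,0],"hand":-0.7},{"dp":[0,0,0],"twist":[0,0,0],"hand":-0.7}], "force": 30}}

```text
clock: 21.98
tool_pos: [0.4937, 0.0317, 0.1334]
eef_rot: [0.999, -0.04, 0.001, -0.0]
contact_force: [-0.1, -1.3, 4.9]
opening: 0.266
finger_force: 29.9
```

Call:
{"fn": "step_arm", "kwargs": {"motion": [{"dp":[0,0,-20],"twist":[0,0,0],"hand":-0.7},{"dp":[0,0,-60],"twist":[0,0,0],"hand":-0.7},{"dp":[0,0,-110],"twist":[0,0,0],"hand":-0.7},{"dp":[0,0,-160],"twist":[0,0,0],"hand":-0.7},{"dp":[0,0,-187],"twist":[0,0,0],"hand":-0.7}]}}

```text
clock: 22.6
tool_pos: [0.4935, 0.0318, 0.3221]
eef_rot: [0.999, -0.04, 0.001, -0.0]
contact_force: [0.5, 0.2, -1.4]
opening: 0.268
finger_force: 29.9
```

```bash
python3 - <<'E'
from fit import *
for n in ('side','scene','wrist'):
    p,T=cam(n); np.save(n[:2]+'9.npy',cloud(p,T)); save(p,n+'9.png')
    v=[n[:2]+'9']
    P=pts(v,(.465,.37),(.06,.2),.13,.165); rep(n+' bar',P)
    if len(P)>10: print('y ends',np.percentile(P[:,1],[0.5,99.5]))
    P=pts(v,(.465,.37),(.1,.25),.004,.016); rep(n+' foot',P)
E
python3 plan.py 494,30,320,-4,-0.7
```

```text
side bar 412 rect mm [462.1, 370.5, 18.4, 256.2, 7.3] mean [459.5 382.1 151.3] zmed 152.6 z99 159.1 long axis deg 97.5
y ends [0.24500894 0.49759598]
side foot 1759 rect mm [465.1, 382.3, 198.9, 470.5, 0.1] mean [456.9 394.6   8.6] zmed 8.3 z99 15.6 long axis deg 98.5
scene bar 229 rect mm [463.9, 367.9, 20.9, 259.9, 7.7] mean [468.1 356.2 152.6] zmed 154.6 z99 160.9 long axis deg 97.6
y ends [0.2406139  0.49623061]
scene foot 952 rect mm [465.0, 369.1, 199.5, 497.2, 0.2] mean [465.6 368.9   9.1] zmed 9.1 z99 15.0 long axis deg 97.0
wrist bar 1250 rect mm [476.3, 294.1, 16.6, 103.5, 7.3] mean [478.6 282.9 153.9] zmed 156.1 z99 159.2 long axis deg 97.3
y ends [0.24290086 0.34121974]
wrist foot 5413 rect mm [459.6, 303.7, 373.0, 147.3, 84.3] mean [474.3 353.9  10. ] zmed 10.0 z99 12.2 long axis deg 95.0
at [493.4  31.9 320.3] yaw -4.5 t 22.75
[{"dp": [1, 2, 0], "twist": [0.0, 0.0, -0.01], "hand": -0.7}, {"dp": [1, 2, 0], "twist": [0.0, 0.0, -0.01], "hand": -0.7}]
```

```bash
python3 plan.py 459,420,320,7.5,-0.7,2 459,420,230,7.5,-0.7,0 459,420,187,7.5,-0.7,1,20
```

```text
at [493.4  31.9 320.3] yaw -4.5 t 22.75
[{"dp": [-8, -48, 0], "twist": [0.0, 0.0, -0.03], "hand": -0.7}, {"dp": [-16, -96, 0], "twist": [0.0, 0.0, -0.05], "hand": -0.7}, {"dp": [-24, -144, 0], "twist": [0.0, 0.0, -0.08], "hand": -0.7}, {"dp": [-32, -192, 0], "twist": [0.0, 0.0, -0.1], "hand": -0.7}, {"dp": [-40, -240, 0], "twist": [0.0, 0.0, -0.13], "hand": -0.7}]
[{"dp": [-2, -49, 0], "twist": [0.0, 0.0, -0.03], "hand": -0.7}, {"dp": [-4, -97, 0], "twist": [0.0, 0.0, -0.05], "hand": -0.7}, {"dp": [-6, -146, 0], "twist": [0.0, 0.0, -0.08], "hand": -0.7}, {"dp": [-6, -146, 0], "twist": [0.0, 0.0, -0.08], "hand": -0.7}, {"dp": [-6, -146, 0], "twist": [0.0, 0.0, -0.08], "hand": -0.7}]
[{"dp": [0, 0, 45], "twist": [0.0, 0.0, 0.0], "hand": -0.7}, {"dp": [0, 0, 90], "twist": [0.0, 0.0, 0.0], "hand": -0.7}, {"dp": [0, 0, 105], "twist": [0.0, 0.0, 0.0], "hand": -0.7}, {"dp": [0, 0, 119], "twist": [0.0, 0.0, 0.0], "hand": -0.7}, {"dp": [0, 0, 133], "twist": [0.0, 0.0, 0.0], "hand": -0.7}]
[{"dp": [0, 0, 0], "twist": [0.0, 0.0, 0.0], "hand": -0.7}]
```

Call:
{"fn": "step_arm", "kwargs": {"motion": [{"dp":[-8,-48,0],"twist":[0,0,-0.03],"hand":-0.7},{"dp":[-16,-96,0],"twist":[0,0,-0.05],"hand":-0.7},{"dp":[-24,-144,0],"twist":[0,0,-0.08],"hand":-0.7},{"dp":[-32,-192,0],"twist":[0,0,-0.1],"hand":-0.7},{"dp":[-40,-240,0],"twist":[0,0,-0.13],"hand":-0.7}]}}

```text
clock: 23.38
tool_pos: [0.4708, 0.2752, 0.3173]
eef_rot: [1.0, 0.026, -0.002, 0.001]
contact_force: [1.5, 0.5, -1.2]
opening: 0.269
finger_force: 29.9
```

Call:
{"fn": "step_arm", "kwargs": {"motion": [{"dp":[-2,-49,0],"twist":[0,0,-0.03],"hand":-0.7},{"dp":[-4,-97,0],"twist":[0,0,-0.05],"hand":-0.7},{"dp":[-6,-146,0],"twist":[0,0,-0.08],"hand":-0.7},{"dp":[-6,-146,0],"twist":[0,0,-0.08],"hand":-0.7},{"dp":[-6,-146,0],"twist":[0,0,-0.08],"hand":-0.7}]}}

```text
clock: 24.0
tool_pos: [0.4583, 0.4184, 0.3174]
eef_rot: [0.998, 0.065, -0.001, 0.002]
contact_force: [0.7, -0.5, -2.2]
opening: 0.27
finger_force: 30.0
```

```bash
python3 plan.py 459,420,185,7.5,-0.7,2; python3 - <<'E'
from fit import *
p,T=cam('wrist'); np.save('w10.npy',cloud(p,T)); save(p,'w10.png')
rep('bar',pts(['w10'],(.466,.37),(.04,.125),.148,.165))
E
```

```text
at [458.3 418.4 317.4] yaw 7.5 t 24.0
[{"dp": [0, -1, 44], "twist": [0.0, 0.0, 0.0], "hand": -0.7}, {"dp": [1, -1, 88], "twist": [0.0, 0.0, 0.0], "hand": -0.7}, {"dp": [1, -2, 132], "twist": [0.0, 0.0, 0.0], "hand": -0.7}, {"dp": [1, -2, 132], "twist": [0.0, 0.0, 0.0], "hand": -0.7}, {"dp": [1, -2, 132], "twist": [0.0, 0.0, 0.0], "hand": -0.7}]
bar 3112 rect mm [466.2, 369.9, 16.4, 253.5, 7.6] mean [467.7 367.6 156. ] zmed 156.6 z99 159.0 long axis deg 97.7
```

View pics/w10.png

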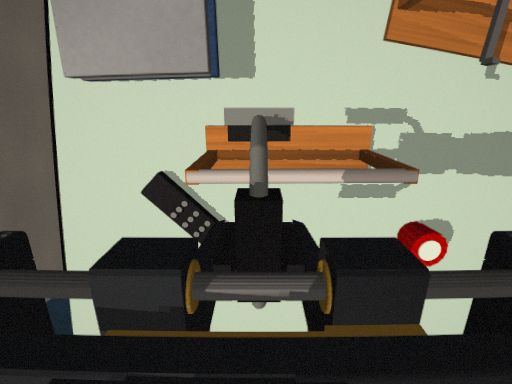

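The wrist view shows the held crown (260,210) above the bar (190–415,177), left of its middle, with the far cup beyond the bar at (258,117). Now I'll lower it.

Call:
{"fn": "step_arm", "kwargs": {"motion": [{"dp":[1,-1,40],"twist":[0,0,0],"hand":-0.7},{"dp":[1,-1,80],"twist":[0,0,0],"hand":-0.7},{"dp":[1,-1,110],"twist":[0,0,0],"hand":-0.7},{"dp":[1,-1,122],"twist":[0,0,0],"hand":-0.7},{"dp":[1,-1,130],"twist":[0,0,0],"hand":-0.7}]}}

```text
clock: 24.68
tool_pos: [0.4605, 0.4201, 0.1897]
eef_rot: [0.998, 0.065, 0.0, 0.0]
contact_force: [-0.9, -0.1, -1.0]
opening: 0.274
finger_force: 30.0
```

Call:
{"fn": "step_arm", "kwargs": {"motion": [{"dp":[0,0,2],"twist":[0,0,0],"hand":-0.7},{"dp":[0,0,4],"twist":[0,0,0],"hand":-0.7},{"dp":[0,0,4],"twist":[0,0,0],"hand":-0.7}]}}

```text
clock: 25.05
tool_pos: [0.46, 0.421, 0.1863]
eef_rot: [0.998, 0.065, 0.0, -0.0]
contact_force: [-0.2, 0.4, -1.2]
opening: 0.27
finger_force: 30.0
```

Not in contact yet (expected near 183.4).

Call:
{"fn": "step_arm", "kwargs": {"motion": [{"dp":[0,0,2],"twist":[0,0,0],"hand":-0.7},{"dp":[0,0,2],"twist":[0,0,0],"hand":-0.7}]}}

```text
clock: 25.3
tool_pos: [0.4597, 0.4208, 0.1837]
eef_rot: [0.998, 0.065, 0.0, 0.0]
contact_force: [-0.1, -0.8, -2.1]
opening: 0.268
finger_force: 30.0
```

Call:
{"fn": "step_arm", "kwargs": {"motion": [{"dp":[0,0,1],"twist":[0,0,0],"hand":-0.7},{"dp":[0,0,1],"twist":[0,0,0],"hand":-0.7}]}}

```text
clock: 25.55
tool_pos: [0.4598, 0.4208, 0.1833]
eef_rot: [0.998, 0.065, 0.0, -0.0]
contact_force: [-1.2, -0.9, 2.6]
opening: 0.265
finger_force: 30.0
```

Call:
{"fn": "step_arm", "kwargs": {"motion": [{"dp":[0,0,0],"twist":[0,0,0],"hand":-0.25},{"dp":[0,0,0],"twist":[0,0,0],"hand":-0.25},{"dp":[0,0,-8],"twist":[0,0,0],"hand":-0.25},{"dp":[0,0,-40],"twist":[0,0,0],"hand":-0.25},{"dp":[0,0,-95],"twist":[0,0,0],"hand":0}]}}

```text
clock: 26.18
tool_pos: [0.4588, 0.4201, 0.2775]
eef_rot: [0.998, 0.065, -0.002, 0.001]
contact_force: [-1.0, 1.0, 1.1]
opening: 0.463
finger_force: 0.0
```

Call:
{"fn": "step_arm", "kwargs": {"motion": [{"dp":[0,0,-20],"twist":[0,0,0],"hand":0},{"dp":[0,0,-20],"twist":[0,0,0],"hand":0},{"dp":[0,0,-20],"twist":[0,0,0],"hand":0}]}}

```text
clock: 26.55
tool_pos: [0.4591, 0.4204, 0.2967]
eef_rot: [0.998, 0.065, -0.001, 0.001]
contact_force: [-0.2, -0.5, -0.9]
opening: 0.499
finger_force: 0.0
```

```bash
python3 - <<'E'
from fit import *
p,T=cam('wrist'); np.save('w11.npy',cloud(p,T)); save(p,'w11.png')
rep('crown',pts(['w11'],(.4595,.42),(.045,.04),.172,.186))
E
python3 plan.py 492,-352,300,-6,0.1,2
```

```text
crown 1720 rect mm [460.2, 420.0, 69.9, 24.0, 7.7] mean [461.9 420.1 179.6] zmed 179.8 z99 181.3 long axis deg 7.5
at [459.  420.3 296.3] yaw 7.5 t 26.6
[{"dp": [-4, 48, 0], "twist": [0.0, 0.0, 0.01], "hand": 0.1}, {"dp": [-9, 96, 0], "twist": [0.0, 0.0, 0.03], "hand": 0.1}, {"dp": [-13, 144, 0], "twist": [0.0, 0.0, 0.04], "hand": 0.1}, {"dp": [-17, 193, -1], "twist": [0.0, 0.0, 0.06], "hand": 0.1}, {"dp": [-21, 241, -1], "twist": [0.0, 0.0, 0.07], "hand": 0.1}]
[{"dp": [-1, 48, 0], "twist": [0.0, 0.0, 0.02], "hand": 0.1}, {"dp": [-2, 96, 0], "twist": [0.0, 0.0, 0.03], "hand": 0.1}, {"dp": [-3, 145, 0], "twist": [0.0, 0.0, 0.05], "hand": 0.1}, {"dp": [-4, 193, 0], "twist": [0.0, 0.0, 0.06], "hand": 0.1}, {"dp": [-5, 241, 0], "twist": [0.0, 0.0, 0.08], "hand": 0.1}]
[{"dp": [3, 48, -1], "twist": [0.0, 0.0, 0.01], "hand": 0.1}, {"dp": [6, 97, -1], "twist": [0.0, 0.0, 0.03], "hand": 0.1}, {"dp": [9, 145, -1], "twist": [0.0, 0.0, 0.04], "hand": 0.1}, {"dp": [12, 193, -1], "twist": [0.0, 0.0, 0.06], "hand": 0.1}, {"dp": [15, 241, -1], "twist": [0.0, 0.0, 0.07], "hand": 0.1}]
[{"dp": [7, 48, 0], "twist": [0.0, 0.0, 0.02], "hand": 0.1}, {"dp": [7, 48, 0], "twist": [0.0, 0.0, 0.02], "hand": 0.1}, {"dp": [7, 48, 0], "twist": [0.0, 0.0, 0.02], "hand": 0.1}]
```

Phones1 rests level on the bar (crown top 180 mm, square to the bar). On to phones2.

Call:
{"fn": "step_arm", "kwargs": {"motion": [{"dp":[-4,48,0],"twist":[0,0,0.01],"hand":0.1},{"dp":[-9,96,0],"twist":[0,0,0.03],"hand":0.1},{"dp":[-13,144,0],"twist":[0,0,0.04],"hand":0.1},{"dp":[-17,193,-1],"twist":[0,0,0.06],"hand":0.1},{"dp":[-21,241,-1],"twist":[0,0,0.07],"hand":0.1}]}}

```text
clock: 27.22
tool_pos: [0.4697, 0.1773, 0.2977]
eef_rot: [1.0, 0.03, -0.001, 0.001]
contact_force: [1.3, -0.4, -0.3]
opening: 0.552
finger_force: 0.0
```

Call:
{"fn": "step_arm", "kwargs": {"motion": [{"dp":[-1,48,0],"twist":[0,0,0.02],"hand":0.1},{"dp":[-2,96,0],"twist":[0,0,0.03],"hand":0.1},{"dp":[-3,145,0],"twist":[0,0,0.05],"hand":0.1},{"dp":[-4,193,0],"twist":[0,0,0.06],"hand":0.1},{"dp":[-5,241,0],"twist":[0,0,0.08],"hand":0.1}]}}

```text
clock: 27.85
tool_pos: [0.4793, -0.0632, 0.2977]
eef_rot: [1.0, -0.01, -0.001, -0.0]
contact_force: [0.4, 0.1, 0.3]
opening: 0.551
finger_force: 0.0
```

Call:
{"fn": "step_arm", "kwargs": {"motion": [{"dp":[3,48,-1],"twist":[0,0,0.01],"hand":0.1},{"dp":[6,97,-1],"twist":[0,0,0.03],"hand":0.1},{"dp":[9,145,-1],"twist":[0,0,0.04],"hand":0.1},{"dp":[12,193,-1],"twist":[0,0,0.06],"hand":0.1},{"dp":[15,241,-1],"twist":[0,0,0.07],"hand":0.1}]}}

```text
clock: 28.48
tool_pos: [0.4898, -0.3041, 0.2983]
eef_rot: [0.999, -0.045, -0.001, -0.001]
contact_force: [0.7, 0.8, 0.5]
opening: 0.549
finger_force: 0.0
```

Call:
{"fn": "step_arm", "kwargs": {"motion": [{"dp":[7,48,0],"twist":[0,0,0.02],"hand":0.1},{"dp":[7,48,0],"twist":[0,0,0.02],"hand":0.1},{"dp":[7,48,0],"twist":[0,0,0.02],"hand":0.1},{"dp":[7,48,0],"twist":[0,0,0.02],"hand":0.1}]}}

```text
clock: 28.98
tool_pos: [0.4934, -0.3494, 0.2992]
eef_rot: [0.999, -0.053, -0.0, -0.001]
contact_force: [-0.0, -0.0, -0.3]
opening: 0.551
finger_force: 0.0
```

```bash
python3 rows.py w12; python3 plan.py 492,-356,133,-6,0.1
```

```text
[ 0.4935 -0.3496  0.2995]
ph1 few 0
ph2 1149 rect mm [493.0, -357.5, 23.3, 61.0, 83.7] mean [ 493.6 -357.3  129.8] zmed 129.9 z99 131.4 long axis deg -6.6
short1 232 rect mm [501.0, -58.3, 36.8, 8.5, 86.4] mean [501.4 -59.7 111.4] zmed 111.9 z99 113.4 long axis deg 85.5
short1 roof 1246 rect mm [500.7, -57.9, 57.5, 56.3, 86.6] mean [502.7 -63.1  64.6] zmed 66.0 z99 71.2 long axis deg 17.9
short2 249 rect mm [499.0, -255.9, 36.3, 8.5, 78.4] mean [ 499.3 -256.4  111.4] zmed 111.7 z99 113.7 long axis deg 78.5
short2 roof 1267 rect mm [498.7, -256.0, 56.2, 56.5, 78.7] mean [ 502.2 -259.3   64.3] zmed 65.8 z99 70.4 long axis deg 26.9
hung h0 few 0
hung h1 679 rect mm [639.9, -191.5, 37.8, 8.9, 88.7] mean [ 639.6 -192.7  203.4] zmed 203.7 z99 205.4 long axis deg 89.2
at [ 493.5 -349.6  299.5] yaw -6.1 t 29.025
[{"dp": [0, 2, 42], "twist": [0.0, 0.0, 0.0], "hand": 0.1}, {"dp": [0, 3, 83], "twist": [0.0, 0.0, 0.0], "hand": 0.1}, {"dp": [-1, 5, 125], "twist": [0.0, 0.0, 0.0], "hand": 0.1}, {"dp": [-1, 7, 166], "twist": [0.0, 0.0, 0.0], "hand": 0.1}, {"dp": [-1, 7, 166], "twist": [0.0, 0.0, 0.0], "hand": 0.1}]
```

Call:
{"fn": "step_arm", "kwargs": {"motion": [{"dp":[-1,7,40],"twist":[0,0,0.01],"hand":0.1},{"dp":[-1,7,85],"twist":[0,0,0.01],"hand":0.1},{"dp":[-1,7,125],"twist":[0,0,0.01],"hand":0.1},{"dp":[-1,7,146],"twist":[0,0,0.01],"hand":0.1},{"dp":[-1,7,166],"twist":[0,0,0.01],"hand":0.1}]}}

```text
clock: 29.65
tool_pos: [0.4917, -0.3569, 0.1329]
eef_rot: [0.998, -0.059, -0.0, -0.0]
contact_force: [-0.5, 0.5, 0.7]
opening: 0.551
finger_force: 0.0
```

Call:
{"fn": "step_arm", "kwargs": {"motion": [{"dp":[0,0,0],"twist":[0,0,0],"hand":0.1},{"dp":[0,0,0],"twist":[0,0,0],"hand":-0.7},{"dp":[0,0,0],"twist":[0,0,0],"hand":-0.7},{"dp":[0,0,0],"twist":[0,0,0],"hand":-0.7},{"dp":[0,0,0],"twist":[0,0,0],"hand":-0.7}], "force": 30}}

```text
clock: 30.28
tool_pos: [0.4918, -0.3584, 0.1345]
eef_rot: [0.998, -0.06, 0.001, 0.0]
contact_force: [-0.4, 1.0, 4.8]
opening: 0.272
finger_force: 29.9
```

Call:
{"fn": "step_arm", "kwargs": {"motion": [{"dp":[0,0,-20],"twist":[0,0,0],"hand":-0.7},{"dp":[0,0,-60],"twist":[0,0,0],"hand":-0.7},{"dp":[0,0,-110],"twist":[0,0,0],"hand":-0.7},{"dp":[0,0,-160],"twist":[0,0,0],"hand":-0.7},{"dp":[0,0,-187],"twist":[0,0,0],"hand":-0.7}]}}

```text
clock: 30.9
tool_pos: [0.4916, -0.3588, 0.3233]
eef_rot: [0.998, -0.06, 0.001, 0.001]
contact_force: [-0.0, -0.8, -3.1]
opening: 0.268
finger_force: 29.9
```

```bash
python3 plan.py 473,319,320,7.5,-0.7,2
```

```text
at [ 491.6 -358.8  323.3] yaw -6.8 t 30.9
[{"dp": [-7, -48, 0], "twist": [0.0, 0.0, -0.02], "hand": -0.7}, {"dp": [-14, -96, 0], "twist": [0.0, 0.0, -0.04], "hand": -0.7}, {"dp": [-21, -144, 0], "twist": [0.0, 0.0, -0.05], "hand": -0.7}, {"dp": [-28, -192, 1], "twist": [0.0, 0.0, -0.07], "hand": -0.7}, {"dp": [-35, -240, 1], "twist": [0.0, 0.0, -0.09], "hand": -0.7}]
[{"dp": [-3, -48, 0], "twist": [0.0, 0.0, -0.02], "hand": -0.7}, {"dp": [-6, -96, 0], "twist": [0.0, 0.0, -0.04], "hand": -0.7}, {"dp": [-9, -145, 0], "twist": [0.0, 0.0, -0.05], "hand": -0.7}, {"dp": [-12, -193, 0], "twist": [0.0, 0.0, -0.07], "hand": -0.7}, {"dp": [-14, -241, 0], "twist": [0.0, 0.0, -0.09], "hand": -0.7}]
[{"dp": [1, -49, 1], "twist": [0.0, 0.0, -0.02], "hand": -0.7}, {"dp": [3, -97, 1], "twist": [0.0, 0.0, -0.03], "hand": -0.7}, {"dp": [5, -146, 1], "twist": [0.0, 0.0, -0.05], "hand": -0.7}, {"dp": [6, -194, 1], "twist": [0.0, 0.0, -0.07], "hand": -0.7}, {"dp": [6, -194, 1], "twist": [0.0, 0.0, -0.07], "hand": -0.7}]
[{"dp": [0, 0, 0], "twist": [0.0, 0.0, 0.0], "hand": -0.7}]
```

Call:
{"fn": "step_arm", "kwargs": {"motion": [{"dp":[-7,-48,0],"twist":[0,0,-0.02],"hand":-0.7},{"dp":[-14,-96,0],"twist":[0,0,-0.04],"hand":-0.7},{"dp":[-21,-144,0],"twist":[0,0,-0.05],"hand":-0.7},{"dp":[-28,-192,1],"twist":[0,0,-0.07],"hand":-0.7},{"dp":[-35,-240,1],"twist":[0,0,-0.09],"hand":-0.7}]}}

```text
clock: 31.52
tool_pos: [0.4845, -0.1142, 0.3195]
eef_rot: [1.0, -0.014, -0.0, -0.0]
contact_force: [0.8, 0.3, -2.5]
opening: 0.272
finger_force: 30.0
```

Call:
{"fn": "step_arm", "kwargs": {"motion": [{"dp":[-3,-48,0],"twist":[0,0,-0.02],"hand":-0.7},{"dp":[-6,-96,0],"twist":[0,0,-0.04],"hand":-0.7},{"dp":[-9,-145,0],"twist":[0,0,-0.05],"hand":-0.7},{"dp":[-12,-193,0],"twist":[0,0,-0.07],"hand":-0.7},{"dp":[-14,-241,0],"twist":[0,0,-0.09],"hand":-0.7}]}}

```text
clock: 32.15
tool_pos: [0.4776, 0.1268, 0.3196]
eef_rot: [1.0, 0.031, -0.0, 0.0]
contact_force: [0.9, -0.7, -2.3]
opening: 0.27
finger_force: 30.0
```

Call:
{"fn": "step_arm", "kwargs": {"motion": [{"dp":[1,-49,0],"twist":[0,0,-0.02],"hand":-0.7},{"dp":[3,-97,0],"twist":[0,0,-0.03],"hand":-0.7},{"dp":[5,-146,0],"twist":[0,0,-0.05],"hand":-0.7},{"dp":[6,-194,0],"twist":[0,0,-0.07],"hand":-0.7},{"dp":[6,-194,0],"twist":[0,0,-0.07],"hand":-0.7}]}}

```text
clock: 32.78
tool_pos: [0.4704, 0.3246, 0.3189]
eef_rot: [0.998, 0.069, -0.001, -0.001]
contact_force: [0.3, -0.2, -1.3]
opening: 0.272
finger_force: 30.0
```

Call:
{"fn": "step_arm", "kwargs": {"motion": [{"dp":[0,0,0],"twist":[0,0,0],"hand":-0.7},{"dp":[0,0,0],"twist":[0,0,0],"hand":-0.7}]}}

```text
clock: 33.02
tool_pos: [0.4727, 0.3177, 0.3197]
eef_rot: [0.998, 0.064, -0.0, 0.001]
contact_force: [-1.2, -0.2, -2.1]
opening: 0.271
finger_force: 30.0
```

```bash
python3 plan.py 473,319,190,7.5,-0.7,2; python3 - <<'E'
from fit import *
p,T=cam('wrist'); np.save('w13.npy',cloud(p,T)); save(p,'w13.png')
rep('crown1',pts(['w13'],(.4595,.42),(.045,.04),.172,.186))
E
```

```text
at [472.7 317.7 319.7] yaw 7.3 t 33.025
[{"dp": [0, 0, 43], "twist": [0.0, 0.0, 0.0], "hand": -0.7}, {"dp": [0, -1, 86], "twist": [0.0, 0.0, 0.0], "hand": -0.7}, {"dp": [1, -1, 130], "twist": [0.0, 0.0, 0.0], "hand": -0.7}, {"dp": [1, -1, 130], "twist": [0.0, 0.0, 0.0], "hand": -0.7}, {"dp": [1, -1, 130], "twist": [0.0, 0.0, 0.0], "hand": -0.7}]
crown1 1537 rect mm [459.9, 419.8, 69.3, 24.4, 8.0] mean [461.8 419.1 179.3] zmed 179.8 z99 181.5 long axis deg 7.9
```

Call:
{"fn": "step_arm", "kwargs": {"motion": [{"dp":[0,0,40],"twist":[0,0,0],"hand":-0.7},{"dp":[0,0,80],"twist":[0,0,0],"hand":-0.7},{"dp":[0,0,112],"twist":[0,0,0],"hand":-0.7},{"dp":[0,0,124],"twist":[0,0,0],"hand":-0.7},{"dp":[0,0,131],"twist":[0,0,0],"hand":-0.7}]}}

```text
clock: 33.7
tool_pos: [0.473, 0.3192, 0.1889]
eef_rot: [0.998, 0.065, 0.0, -0.0]
contact_force: [0.8, -0.3, -1.2]
opening: 0.27
finger_force: 30.0
```

Call:
{"fn": "step_arm", "kwargs": {"motion": [{"dp":[0,0,2],"twist":[0,0,0],"hand":-0.7},{"dp":[0,0,4],"twist":[0,0,0],"hand":-0.7},{"dp":[0,0,4],"twist":[0,0,0],"hand":-0.7}]}}

```text
clock: 34.08
tool_pos: [0.4726, 0.3197, 0.1853]
eef_rot: [0.998, 0.065, 0.0, -0.0]
contact_force: [-0.3, 0.7, -2.7]
opening: 0.27
finger_force: 30.0
```

Call:
{"fn": "step_arm", "kwargs": {"motion": [{"dp":[0,0,1],"twist":[0,0,0],"hand":-0.7},{"dp":[0,0,1],"twist":[0,0,0],"hand":-0.7}]}}

```text
clock: 34.33
tool_pos: [0.4726, 0.3197, 0.1843]
eef_rot: [0.998, 0.065, 0.0, -0.0]
contact_force: [-0.4, -0.3, 3.3]
opening: 0.272
finger_force: 30.0
```

Call:
{"fn": "step_arm", "kwargs": {"motion": [{"dp":[0,0,1],"twist":[0,0,0],"hand":-0.7},{"dp":[0,0,1],"twist":[0,0,0],"hand":-0.7}]}}

```text
clock: 34.58
tool_pos: [0.4727, 0.3197, 0.1842]
eef_rot: [0.998, 0.065, 0.001, -0.001]
contact_force: [-2.8, -0.5, 11.5]
opening: 0.27
finger_force: 30.0
```

Call:
{"fn": "step_arm", "kwargs": {"motion": [{"dp":[0,0,0],"twist":[0,0,0],"hand":-0.25},{"dp":[0,0,0],"twist":[0,0,0],"hand":-0.25},{"dp":[0,0,-8],"twist":[0,0,0],"hand":-0.25},{"dp":[0,0,-40],"twist":[0,0,0],"hand":-0.25},{"dp":[0,0,-95],"twist":[0,0,0],"hand":0}]}}

```text
clock: 35.2
tool_pos: [0.4713, 0.3189, 0.2776]
eef_rot: [0.998, 0.065, -0.002, 0.001]
contact_force: [-0.7, -0.0, -0.0]
opening: 0.463
finger_force: 0.0
```

Call:
{"fn": "step_arm", "kwargs": {"motion": [{"dp":[0,0,-20],"twist":[0,0,0],"hand":0},{"dp":[0,0,-20],"twist":[0,0,0],"hand":0},{"dp":[0,0,-20],"twist":[0,0,0],"hand":0}]}}

```text
clock: 35.58
tool_pos: [0.4717, 0.3192, 0.2968]
eef_rot: [0.998, 0.065, -0.001, 0.0]
contact_force: [0.6, 0.0, 0.4]
opening: 0.5
finger_force: 0.0
```

```bash
python3 - <<'E'
from fit import *
p,T=cam('wrist'); np.save('w14.npy',cloud(p,T)); save(p,'w14.png')
rep('crown1',pts(['w14'],(.4595,.42),(.045,.04),.172,.186))
rep('crown2',pts(['w14'],(.473,.319),(.045,.04),.172,.186))
E
python3 plan.py 501,-58,280,-4,0.6,2
```

```text
crown1 1836 rect mm [460.1, 419.9, 71.2, 24.6, 8.2] mean [461.7 419.1 179.3] zmed 179.8 z99 181.3 long axis deg 8.1
crown2 1698 rect mm [472.8, 318.9, 69.8, 23.9, 7.0] mean [475.  319.2 179.6] zmed 179.7 z99 181.2 long axis deg 7.4
at [471.6 319.1 296.4] yaw 7.5 t 35.625
[{"dp": [-3, 47, 2], "twist": [0.0, 0.0, 0.03], "hand": 0.6}, {"dp": [-5, 94, 4], "twist": [0.0, 0.0, 0.05], "hand": 0.6}, {"dp": [-8, 142, 6], "twist": [0.0, 0.0, 0.08], "hand": 0.6}, {"dp": [-10, 189, 8], "twist": [0.0, 0.0, 0.1], "hand": 0.6}, {"dp": [-13, 236, 11], "twist": [0.0, 0.0, 0.13], "hand": 0.6}]
[{"dp": [4, 47, 2], "twist": [0.0, 0.0, 0.02], "hand": 0.6}, {"dp": [8, 94, 4], "twist": [0.0, 0.0, 0.05], "hand": 0.6}, {"dp": [11, 141, 6], "twist": [0.0, 0.0, 0.07], "hand": 0.6}, {"dp": [11, 141, 6], "twist": [0.0, 0.0, 0.07], "hand": 0.6}, {"dp": [11, 141, 6], "twist": [0.0, 0.0, 0.07], "hand": 0.6}]
```

View pics/w14.png

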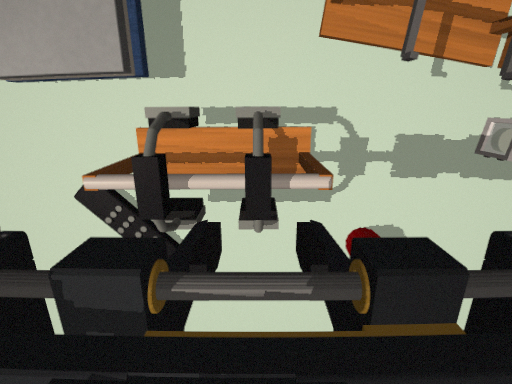

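Both headphones straddle the bar, with crowns at (152,185) and (258,180). A lantern now shows at the right edge (495,138), so one may have been knocked. I'll look again.

Call:
{"fn": "step_arm", "kwargs": {"motion": [{"dp":[-3,47,2],"twist":[0,0,0.03],"hand":0.6},{"dp":[-5,94,4],"twist":[0,0,0.05],"hand":0.6},{"dp":[-8,142,6],"twist":[0,0,0.08],"hand":0.6},{"dp":[-10,189,8],"twist":[0,0,0.1],"hand":0.6},{"dp":[-13,236,11],"twist":[0,0,0.13],"hand":0.6}]}}

```text
clock: 36.25
tool_pos: [0.4897, 0.0822, 0.2856]
eef_rot: [1.0, 0.0, -0.001, 0.0]
contact_force: [1.5, 0.0, -0.2]
opening: 0.799
finger_force: 0.0
```

Call:
{"fn": "step_arm", "kwargs": {"motion": [{"dp":[4,47,2],"twist":[0,0,0.02],"hand":0.6},{"dp":[8,94,4],"twist":[0,0,0.05],"hand":0.6},{"dp":[8,94,4],"twist":[0,0,0.07],"hand":0.6},{"dp":[8,94,4],"twist":[0,0,0.07],"hand":0.6}]}}

```text
clock: 36.75
tool_pos: [0.4979, -0.0094, 0.2819]
eef_rot: [0.999, -0.034, -0.001, -0.0]
contact_force: [-0.4, 1.9, -0.2]
opening: 0.802
finger_force: 0.0
```

```bash
python3 rows.py w15; python3 -c "
from h import *
for t in ['short_a','tall_a']: print(find('wrist',cam('wrist')[1],t))"
```

```text
[ 0.498  -0.0087  0.282 ]
ph1 few 0
ph2 few 0
short1 285 rect mm [549.9, -47.9, 36.0, 8.1, 87.4] mean [550.  -47.8 111.6] zmed 111.6 z99 113.1 long axis deg 88.4
short1 roof 886 rect mm [538.8, -47.3, 57.0, 34.6, 89.4] mean [536.9 -45.8  64.3] zmed 65.9 z99 68.5 long axis deg 86.5
short2 258 rect mm [498.2, -255.5, 37.2, 8.3, 78.7] mean [ 498.7 -253.6  111.4] zmed 111.7 z99 113.2 long axis deg 79.1
short2 roof 1492 rect mm [498.8, -255.3, 57.7, 56.0, 78.2] mean [ 500.9 -251.8   64.5] zmed 65.9 z99 69.2 long axis deg -21.0
hung h0 39 rect mm [631.2, -78.1, 26.4, 18.8, 34.0] mean [635.9 -71.2 200.3] zmed 200.0 z99 203.9 long axis deg 80.6
hung h1 few 0
[(0.86, array([ 0.556, -0.046,  0.068])), (0.68, array([ 0.503, -0.239,  0.063]))]
[(0.89, array([ 0.629, -0.167,  0.137])), (0.68, array([ 0.63 , -0.069,  0.153]))]
```

View pics/w15.png

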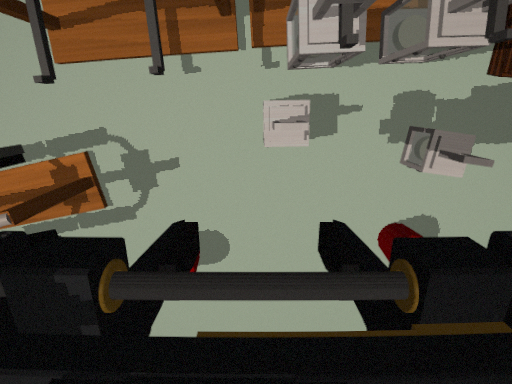

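Short1 was knocked to about (550,-48), image (287,122). It is now close to the hung tall lantern (325,40). I'll turn the gripper half round so the camera side faces away from the rack.

```bash
python3 -c "
from plant import r;print(r.get_state()['q'].round(2))"; python3 plan.py 520,-30,282,90,0.6,0 550,-48,282,178,0.6,2
```

```text
[-0.22  0.5   0.23  1.93 -0.16  0.73 -1.54]
at [498.3  -8.8 282.6] yaw -3.8 t 37.0
[{"dp": [2, 2, 0], "twist": [0.0, 0.0, -0.16], "hand": 0.6}, {"dp": [5, 4, 0], "twist": [0.0, 0.0, -0.33], "hand": 0.6}, {"dp": [7, 6, 0], "twist": [0.0, 0.0, -0.49], "hand": 0.6}, {"dp": [9, 8, 0], "twist": [0.0, 0.0, -0.65], "hand": 0.6}, {"dp": [12, 10, 0], "twist": [0.0, 0.0, -0.82], "hand": 0.6}]
[{"dp": [0, 3, 0], "twist": [0.0, 0.0, -0.16], "hand": 0.6}, {"dp": [0, 6, 0], "twist": [0.0, 0.0, -0.33], "hand": 0.6}, {"dp": [0, 9, 0], "twist": [0.0, 0.0, -0.49], "hand": 0.6}, {"dp": [0, 12, 1], "twist": [0.0, 0.0, -0.65], "hand": 0.6}, {"dp": [0, 15, 1], "twist": [0.0, 0.0, -0.82], "hand": 0.6}]
[{"dp": [-1, 3, 0], "twist": [0.0, 0.0, -0.15], "hand": 0.6}, {"dp": [-3, 6, 0], "twist": [0.0, 0.0, -0.3], "hand": 0.6}, {"dp": [-5, 9, 0], "twist": [0.0, 0.0, -0.46], "hand": 0.6}, {"dp": [-7, 12, 0], "twist": [0.0, 0.0, -0.61], "hand": 0.6}, {"dp": [-8, 15, 0], "twist": [0.0, 0.0, -0.77], "hand": 0.6}]
[{"dp": [-4, 1, 0], "twist": [0.0, 0.0, -0.15], "hand": 0.6}, {"dp": [-7, 2, 0], "twist": [0.0, 0.0, -0.3], "hand": 0.6}, {"dp": [-11, 2, 0], "twist": [0.0, 0.0, -0.46], "hand": 0.6}, {"dp": [-14, 3, 0], "twist": [0.0, 0.0, -0.61], "hand": 0.6}, {"dp": [-17, 4, 0], "twist": [0.0, 0.0, -0.76], "hand": 0.6}]
[{"dp": [0, 0, 0], "twist": [0.0, 0.0, 0.0], "hand": 0.6}, {"dp": [0, 0, 0], "twist": [0.0, 0.0, 0.0], "hand": 0.6}]
```

Call:
{"fn": "step_arm", "kwargs": {"motion": [{"dp":[2,2,0],"twist":[0,0,-0.16],"hand":0.6},{"dp":[5,4,0],"twist":[0,0,-0.33],"hand":0.6},{"dp":[7,6,0],"twist":[0,0,-0.49],"hand":0.6},{"dp":[9,8,0],"twist":[0,0,-0.65],"hand":0.6},{"dp":[12,10,0],"twist":[0,0,-0.82],"hand":0.6}]}}

```text
clock: 37.62
tool_pos: [0.5096, -0.0203, 0.2828]
eef_rot: [0.929, 0.37, 0.0, -0.0]
contact_force: [-0.3, 0.2, 0.6]
opening: 0.8
finger_force: 0.0
```

Call:
{"fn": "step_arm", "kwargs": {"motion": [{"dp":[0,3,0],"twist":[0,0,-0.16],"hand":0.6},{"dp":[0,6,0],"twist":[0,0,-0.33],"hand":0.6},{"dp":[0,9,0],"twist":[0,0,-0.49],"hand":0.6},{"dp":[0,12,1],"twist":[0,0,-0.65],"hand":0.6},{"dp":[0,15,1],"twist":[0,0,-0.82],"hand":0.6}]}}

```text
clock: 38.25
tool_pos: [0.5199, -0.0313, 0.2817]
eef_rot: [0.705, 0.71, 0.0, 0.0]
contact_force: [0.4, -0.5, -0.6]
opening: 0.803
finger_force: 0.0
```

Call:
{"fn": "step_arm", "kwargs": {"motion": [{"dp":[-1,3,0],"twist":[0,0,-0.15],"hand":0.6},{"dp":[-3,6,0],"twist":[0,0,-0.3],"hand":0.6},{"dp":[-5,9,0],"twist":[0,0,-0.46],"hand":0.6},{"dp":[-7,12,0],"twist":[0,0,-0.61],"hand":0.6},{"dp":[-8,15,0],"twist":[0,0,-0.77],"hand":0.6}]}}

```text
clock: 38.88
tool_pos: [0.5349, -0.0395, 0.2817]
eef_rot: [0.387, 0.922, -0.0, 0.0]
contact_force: [-0.7, 0.6, -0.3]
opening: 0.8
finger_force: 0.0
```

Call:
{"fn": "step_arm", "kwargs": {"motion": [{"dp":[-4,1,0],"twist":[0,0,-0.15],"hand":0.6},{"dp":[-7,2,0],"twist":[0,0,-0.3],"hand":0.6},{"dp":[-11,2,0],"twist":[0,0,-0.46],"hand":0.6},{"dp":[-14,3,0],"twist":[0,0,-0.61],"hand":0.6},{"dp":[-17,4,0],"twist":[0,0,-0.76],"hand":0.6}]}}

```text
clock: 39.5
tool_pos: [0.5497, -0.0489, 0.2817]
eef_rot: [0.017, 1.0, -0.0, 0.0]
contact_force: [0.2, 0.2, -1.0]
opening: 0.802
finger_force: 0.0
```

Call:
{"fn": "step_arm", "kwargs": {"motion": [{"dp":[0,0,0],"twist":[0,0,0],"hand":0.6},{"dp":[0,0,0],"twist":[0,0,0],"hand":0.6}]}}

```text
clock: 39.75
tool_pos: [0.5494, -0.049, 0.2817]
eef_rot: [0.021, 1.0, 0.0, -0.0]
contact_force: [-0.7, 0.9, 1.4]
opening: 0.803
finger_force: 0.0
```

```bash
cat > rows2.py <<'E'
from fit import *
import sys
n=sys.argv[1]; c1=eval(sys.argv[2])
p,T=cam('wrist'); np.save(n+'.npy',cloud(p,T)); save(p,n+'.png'); print(r.get_state()['tool_pos'].round(4),r.get_state()['q'].round(2))
rep('eye',pts([n],c1,(.05,.05),.106,.118)); rep('roof',pts([n],c1,(.045,.045),.061,.073))
for c,m in [((.64,-.08),'hung h0'),((.64,-.19),'hung h1')]: rep(m,pts([n],c,(.025,.03),.197,.212))
E
python3 rows2.py w16 "(.55,-.048)"; python3 plan.py 550,-48,78,178,0.6
```

```text
[ 0.5494 -0.0491  0.2817] [ 0.42  0.64 -0.71  1.75  0.5   0.94  1.04]
eye 263 rect mm [549.3, -47.8, 35.5, 8.1, 87.6] mean [549.1 -47.9 111.6] zmed 111.7 z99 113.4 long axis deg 87.2
roof 1030 rect mm [549.3, -47.5, 55.7, 55.0, 87.4] mean [545.  -47.3  65.3] zmed 66.4 z99 69.7 long axis deg -14.9
hung h0 220 rect mm [641.8, -81.2, 36.4, 7.1, 87.7] mean [641.3 -82.  203.6] zmed 203.7 z99 204.9 long axis deg 88.8
hung h1 few 0
at [549.4 -49.1 281.7] yaw 177.6 t 39.8
[{"dp": [0, 0, 41], "twist": [0.0, 0.0, 0.0], "hand": 0.6}, {"dp": [0, 0, 81], "twist": [0.0, 0.0, 0.0], "hand": 0.6}, {"dp": [0, 1, 122], "twist": [0.0, 0.0, 0.0], "hand": 0.6}, {"dp": [0, 1, 163], "twist": [0.0, 0.0, -0.01], "hand": 0.6}, {"dp": [-1, 1, 204], "twist": [0.0, 0.0, -0.01], "hand": 0.6}]
[{"dp": [0, 0, 0], "twist": [0.0, 0.0, 0.0], "hand": 0.6}]
```

View pics/w16.png

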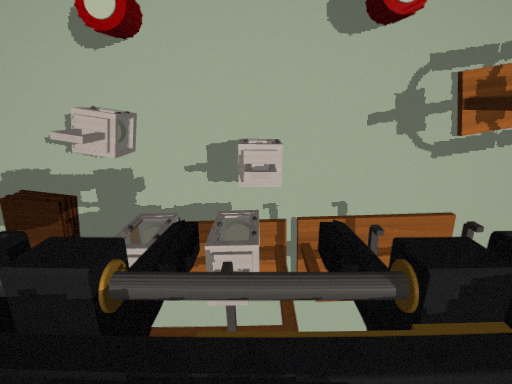

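The wrist view from the other side shows short1 upright at (260,163). The hung talls are at (235,245) and (155,240). Now I'll grasp it.

Call:
{"fn": "step_arm", "kwargs": {"motion": [{"dp":[0,1,45],"twist":[0,0,0],"hand":0.6},{"dp":[0,1,95],"twist":[0,0,0],"hand":0.6},{"dp":[0,1,145],"twist":[0,0,0],"hand":0.6},{"dp":[0,1,180],"twist":[0,0,0],"hand":0.6},{"dp":[0,1,206],"twist":[0,0,0],"hand":0.6}]}}

```text
clock: 40.42
tool_pos: [0.5491, -0.0482, 0.0742]
eef_rot: [0.021, 1.0, -0.0, -0.001]
contact_force: [-1.2, -0.1, -0.6]
opening: 0.797
finger_force: 0.0
```

Call:
{"fn": "step_arm", "kwargs": {"motion": [{"dp":[0,0,0],"twist":[0,0,0],"hand":0.6},{"dp":[0,0,0],"twist":[0,0,0],"hand":0},{"dp":[0,0,0],"twist":[0,0,0],"hand":0},{"dp":[0,0,0],"twist":[0,0,0],"hand":0},{"dp":[0,0,0],"twist":[0,0,0],"hand":0}], "force": 25}}

```text
clock: 41.05
tool_pos: [0.5506, -0.048, 0.077]
eef_rot: [0.02, 1.0, 0.0, 0.001]
contact_force: [0.5, 0.6, 6.6]
opening: 0.627
finger_force: 25.0
```

Call:
{"fn": "step_arm", "kwargs": {"motion": [{"dp":[0,0,-20],"twist":[0,0,0],"hand":0},{"dp":[0,0,-60],"twist":[0,0,0],"hand":0},{"dp":[0,0,-100],"twist":[0,0,0],"hand":0},{"dp":[0,0,-104],"twist":[0,0,0],"hand":0},{"dp":[0,0,-104],"twist":[0,0,0],"hand":0}]}}

```text
clock: 41.68
tool_pos: [0.549, -0.049, 0.1792]
eef_rot: [0.021, 1.0, -0.0, -0.001]
contact_force: [0.5, 0.2, -2.0]
opening: 0.627
finger_force: 25.0
```

```bash
python3 plan.py 550,78,180,179,0,2 565,78,122,179,0,2
```

```text
at [549.  -49.  179.2] yaw 177.6 t 41.675
[{"dp": [1, 42, 0], "twist": [0.0, 0.0, -0.01], "hand": 0.0}, {"dp": [3, 85, -1], "twist": [0.0, 0.0, -0.02], "hand": 0.0}, {"dp": [4, 127, -1], "twist": [0.0, 0.0, -0.02], "hand": 0.0}, {"dp": [4, 127, -1], "twist": [0.0, 0.0, -0.02], "hand": 0.0}, {"dp": [4, 127, -1], "twist": [0.0, 0.0, -0.02], "hand": 0.0}]
[{"dp": [-7, 0, 29], "twist": [0.0, 0.0, 0.0], "hand": 0.0}, {"dp": [-15, 0, 58], "twist": [0.0, 0.0, 0.0], "hand": 0.0}, {"dp": [-15, 0, 58], "twist": [0.0, 0.0, 0.0], "hand": 0.0}, {"dp": [-15, 0, 58], "twist": [0.0, 0.0, 0.0], "hand": 0.0}]
```

Call:
{"fn": "step_arm", "kwargs": {"motion": [{"dp":[1,42,0],"twist":[0,0,-0.01],"hand":0},{"dp":[3,85,-1],"twist":[0,0,-0.02],"hand":0},{"dp":[4,127,-1],"twist":[0,0,-0.02],"hand":0},{"dp":[4,127,-1],"twist":[0,0,-0.02],"hand":0},{"dp":[4,127,-1],"twist":[0,0,-0.02],"hand":0}]}}

```text
clock: 42.3
tool_pos: [0.5498, 0.0775, 0.1792]
eef_rot: [0.01, 1.0, -0.001, -0.001]
contact_force: [-0.3, -0.3, -1.7]
opening: 0.629
finger_force: 25.0
```

Call:
{"fn": "step_arm", "kwargs": {"motion": [{"dp":[-7,0,29],"twist":[0,0,0],"hand":0},{"dp":[-15,0,57],"twist":[0,0,0],"hand":0},{"dp":[-15,0,57],"twist":[0,0,0],"hand":0},{"dp":[-15,0,57],"twist":[0,0,0],"hand":0},{"dp":[-15,0,57],"twist":[0,0,0],"hand":0}]}}

```text
clock: 42.92
tool_pos: [0.5661, 0.0782, 0.1248]
eef_rot: [0.011, 1.0, 0.0, 0.001]
contact_force: [1.2, -0.2, -1.5]
opening: 0.629
finger_force: 25.0
```

```bash
python3 - <<'E'
from fit import *
s=r.get_state();print(s['tool_pos'],s['q'].round(2))
p,T=cam('wrist'); np.save('w17.npy',cloud(p,T)); save(p,'w17.png')
rep('eye top',pts(['w17'],(.565,.078),(.012,.03),.148,.165)); rep('tip',pts(['w17'],(.61,.078),(.008,.02),.131,.145))
E
python3 plan.py 643,78,123,179,0,1,15
```

```text
[0.56610924 0.07820471 0.12478859] [ 0.09  0.86 -0.54  1.83  0.7   0.65  0.68]
eye top 635 rect mm [564.1, 77.9, 59.6, 12.0, 88.5] mean [567.5  77.6 159.3] zmed 159.6 z99 160.6 long axis deg 87.7
tip 22 rect mm [608.1, 77.9, 1.8, 7.4, 1.0] mean [608.3  78.  131.7] zmed 131.6 z99 132.9 long axis deg 88.6
at [566.1  78.3 124.8] yaw 178.8 t 42.975
[{"dp": [-13, 0, 0], "twist": [0.0, 0.0, 0.0], "hand": 0.0}, {"dp": [-26, 0, 1], "twist": [0.0, 0.0, 0.0], "hand": 0.0}, {"dp": [-38, 1, 1], "twist": [0.0, 0.0, 0.0], "hand": 0.0}, {"dp": [-51, 1, 1], "twist": [0.0, 0.0, 0.0], "hand": 0.0}, {"dp": [-64, 1, 2], "twist": [0.0, 0.0, 0.0], "hand": 0.0}]
[{"dp": [-13, 0, 0], "twist": [0.0, 0.0, 0.0], "hand": 0.0}, {"dp": [-13, 0, 0], "twist": [0.0, 0.0, 0.0], "hand": 0.0}]
```

Call:
{"fn": "step_arm", "kwargs": {"motion": [{"dp":[-15,0,1],"twist":[0,0,0],"hand":0},{"dp":[-30,0,1],"twist":[0,0,0],"hand":0},{"dp":[-45,0,1],"twist":[0,0,0],"hand":0},{"dp":[-60,0,1],"twist":[0,0,0],"hand":0},{"dp":[-77,0,1],"twist":[0,0,0],"hand":0}]}}

```text
clock: 43.6
tool_pos: [0.6432, 0.0767, 0.1235]
eef_rot: [0.01, 1.0, -0.0, 0.0]
contact_force: [0.2, -0.2, -2.4]
opening: 0.631
finger_force: 25.0
```

Call:
{"fn": "step_arm", "kwargs": {"motion": [{"dp":[0,0,0],"twist":[0,0,0],"hand":0},{"dp":[0,0,6],"twist":[0,0,0],"hand":0},{"dp":[0,0,12],"twist":[0,0,0],"hand":0},{"dp":[0,0,18],"twist":[0,0,0],"hand":0},{"dp":[0,0,19],"twist":[0,0,0],"hand":0}]}}

```text
clock: 44.22
tool_pos: [0.6426, 0.0768, 0.1039]
eef_rot: [0.01, 1.0, -0.0, -0.0]
contact_force: [-2.4, -1.6, 5.0]
opening: 0.629
finger_force: 25.0
```

Call:
{"fn": "step_arm", "kwargs": {"motion": [{"dp":[0,0,1],"twist":[0,0,0],"hand":0},{"dp":[0,0,1],"twist":[0,0,0],"hand":0}]}}

```text
clock: 44.48
tool_pos: [0.6429, 0.0768, 0.1039]
eef_rot: [0.01, 1.0, -0.0, 0.0]
contact_force: [-4.0, -1.9, 6.8]
opening: 0.63
finger_force: 25.0
```

Call:
{"fn": "step_arm", "kwargs": {"motion": [{"dp":[0,0,0],"twist":[0,0,0],"hand":0.65},{"dp":[0,0,0],"twist":[0,0,0],"hand":0.65},{"dp":[0,0,0],"twist":[0,0,0],"hand":0.65},{"dp":[0,0,-15],"twist":[0,0,0],"hand":0.65},{"dp":[0,0,-50],"twist":[0,0,0],"hand":0.65}]}}

```text
clock: 45.1
tool_pos: [0.6419, 0.0765, 0.1526]
eef_rot: [0.01, 1.0, -0.0, -0.001]
contact_force: [1.0, 0.2, 0.1]
opening: 0.826
finger_force: 0.0
```

Call:
{"fn": "step_arm", "kwargs": {"motion": [{"dp":[0,0,-50],"twist":[0,0,0],"hand":0.65},{"dp":[0,0,-100],"twist":[0,0,0],"hand":0.65},{"dp":[40,0,-125],"twist":[0,0,0],"hand":0.65},{"dp":[70,-30,-125],"twist":[0,0,0],"hand":0.65},{"dp":[70,-30,-125],"twist":[0,0,0],"hand":0.65}]}}

```text
clock: 45.72
tool_pos: [0.5704, 0.0455, 0.2789]
eef_rot: [0.011, 1.0, -0.002, -0.0]
contact_force: [1.2, 1.1, -0.1]
opening: 0.826
finger_force: 0.0
```

```bash
python3 - <<'E'
from fit import *
p,T=cam('wrist'); np.save('w18.npy',cloud(p,T)); save(p,'w18.png')
rep('hung l1',pts(['w18'],(.643,.078),(.02,.03),.134,.15))
E
python3 plan.py 499,-252,280,168.5,0.6,2
```

```text
hung l1 295 rect mm [641.1, 76.4, 35.8, 8.7, 89.3] mean [640.5  76.2 138.2] zmed 138.6 z99 140.3 long axis deg 88.7
at [571.9  47.2 278.8] yaw 178.7 t 45.775
[{"dp": [9, -43, 0], "twist": [0.0, 0.0, 0.03], "hand": 0.6}, {"dp": [19, -86, 0], "twist": [0.0, 0.0, 0.05], "hand": 0.6}, {"dp": [28, -129, 0], "twist": [0.0, 0.0, 0.08], "hand": 0.6}, {"dp": [38, -172, -1], "twist": [0.0, 0.0, 0.1], "hand": 0.6}, {"dp": [47, -215, -1], "twist": [0.0, 0.0, 0.13], "hand": 0.6}]
[{"dp": [4, -44, 0], "twist": [0.0, 0.0, 0.02], "hand": 0.6}, {"dp": [8, -87, 0], "twist": [0.0, 0.0, 0.05], "hand": 0.6}, {"dp": [8, -87, 0], "twist": [0.0, 0.0, 0.05], "hand": 0.6}, {"dp": [8, -87, 0], "twist": [0.0, 0.0, 0.05], "hand": 0.6}]
```

Short1 is hung on the low peg (eye top at 138.6 mm). On to short2.

Call:
{"fn": "step_arm", "kwargs": {"motion": [{"dp":[9,-43,0],"twist":[0,0,0.03],"hand":0.6},{"dp":[19,-86,0],"twist":[0,0,0.05],"hand":0.6},{"dp":[28,-129,0],"twist":[0,0,0.08],"hand":0.6},{"dp":[38,-172,-1],"twist":[0,0,0.1],"hand":0.6},{"dp":[47,-215,-1],"twist":[0,0,0.13],"hand":0.6}]}}

```text
clock: 46.4
tool_pos: [0.5219, -0.1663, 0.2792]
eef_rot: [0.075, 0.997, 0.001, 0.001]
contact_force: [0.0, -0.6, -0.3]
opening: 0.796
finger_force: 0.0
```

Call:
{"fn": "step_arm", "kwargs": {"motion": [{"dp":[4,-44,0],"twist":[0,0,0.02],"hand":0.6},{"dp":[8,-87,0],"twist":[0,0,0.05],"hand":0.6},{"dp":[8,-87,0],"twist":[0,0,0.05],"hand":0.6},{"dp":[8,-87,0],"twist":[0,0,0.05],"hand":0.6}]}}

```text
clock: 46.9
tool_pos: [0.501, -0.2492, 0.279]
eef_rot: [0.099, 0.995, 0.001, 0.001]
contact_force: [0.5, 0.4, -0.4]
opening: 0.803
finger_force: 0.0
```

```bash
python3 rows2.py w19 "(.499,-.255)"; python3 plan.py 499,-255,76,168.5,0.6
```

```text
[ 0.501  -0.2487  0.2791] [ 0.78  0.65 -0.68  1.73  0.49  0.94  1.28]
eye 263 rect mm [498.1, -256.0, 35.3, 7.8, 77.9] mean [ 497.8 -255.9  111.4] zmed 111.7 z99 113.3 long axis deg 78.5
roof 1029 rect mm [498.0, -255.5, 55.8, 54.5, 78.5] mean [ 494.5 -254.6   65.4] zmed 66.5 z99 69.7 long axis deg -24.4
hung h0 few 0
hung h1 266 rect mm [637.3, -193.1, 32.3, 6.6, 85.2] mean [ 636.2 -192.   201.1] zmed 201.3 z99 204.5 long axis deg 86.2
at [ 501.  -248.7  279.1] yaw 168.7 t 46.95
[{"dp": [0, -1, 41], "twist": [0.0, 0.0, 0.0], "hand": 0.6}, {"dp": [0, -3, 81], "twist": [0.0, 0.0, 0.0], "hand": 0.6}, {"dp": [1, -4, 122], "twist": [0.0, 0.0, 0.0], "hand": 0.6}, {"dp": [1, -6, 162], "twist": [0.0, 0.0, 0.0], "hand": 0.6}, {"dp": [1, -7, 203], "twist": [0.0, 0.0, 0.0], "hand": 0.6}]
[{"dp": [0, 0, 0], "twist": [0.0, 0.0, 0.0], "hand": 0.6}]
```

Call:
{"fn": "step_arm", "kwargs": {"motion": [{"dp":[1,-7,45],"twist":[0,0,0],"hand":0.6},{"dp":[1,-7,95],"twist":[0,0,0],"hand":0.6},{"dp":[1,-7,145],"twist":[0,0,0],"hand":0.6},{"dp":[1,-7,180],"twist":[0,0,0],"hand":0.6},{"dp":[1,-7,203],"twist":[0,0,0],"hand":0.6}]}}

```text
clock: 47.58
tool_pos: [0.4981, -0.2548, 0.0742]
eef_rot: [0.099, 0.995, 0.001, -0.0]
contact_force: [0.5, -0.0, -1.1]
opening: 0.796
finger_force: 0.0
```

Call:
{"fn": "step_arm", "kwargs": {"motion": [{"dp":[0,0,0],"twist":[0,0,0],"hand":0.6},{"dp":[0,0,0],"twist":[0,0,0],"hand":0},{"dp":[0,0,0],"twist":[0,0,0],"hand":0},{"dp":[0,0,0],"twist":[0,0,0],"hand":0},{"dp":[0,0,0],"twist":[0,0,0],"hand":0}], "force": 25}}

```text
clock: 48.2
tool_pos: [0.4986, -0.2567, 0.077]
eef_rot: [0.1, 0.995, 0.0, 0.002]
contact_force: [0.8, 2.1, 5.8]
opening: 0.628
finger_force: 25.0
```

Call:
{"fn": "step_arm", "kwargs": {"motion": [{"dp":[0,0,-20],"twist":[0,0,0],"hand":0},{"dp":[0,0,-60],"twist":[0,0,0],"hand":0},{"dp":[0,0,-110],"twist":[0,0,0],"hand":0},{"dp":[0,0,-160],"twist":[0,0,0],"hand":0},{"dp":[0,0,-184],"twist":[0,0,0],"hand":0}]}}

```text
clock: 48.82
tool_pos: [0.4975, -0.2578, 0.2623]
eef_rot: [0.101, 0.995, -0.001, 0.001]
contact_force: [0.3, -0.3, -2.9]
opening: 0.626
finger_force: 25.0
```

```bash
python3 plan.py 530,100,260,179,0,0 565,188,220,179,0,0 565,188,124,179,0,2
```

```text
at [ 497.5 -257.8  262.3] yaw 168.5 t 48.825
[{"dp": [5, 45, 0], "twist": [0.0, 0.0, -0.02], "hand": 0.0}, {"dp": [10, 89, 0], "twist": [0.0, 0.0, -0.05], "hand": 0.0}, {"dp": [15, 134, 1], "twist": [0.0, 0.0, -0.07], "hand": 0.0}, {"dp": [20, 179, 1], "twist": [0.0, 0.0, -0.09], "hand": 0.0}, {"dp": [25, 223, 1], "twist": [0.0, 0.0, -0.12], "hand": 0.0}]
[{"dp": [-1, 45, 0], "twist": [0.0, 0.0, -0.02], "hand": 0.0}, {"dp": [-1, 90, 1], "twist": [0.0, 0.0, -0.04], "hand": 0.0}, {"dp": [-1, 135, 1], "twist": [0.0, 0.0, -0.06], "hand": 0.0}, {"dp": [-11, 165, 14], "twist": [0.0, 0.0, -0.06], "hand": 0.0}, {"dp": [-20, 195, 27], "twist": [0.0, 0.0, -0.06], "hand": 0.0}]
[{"dp": [-11, 30, 14], "twist": [0.0, 0.0, 0.0], "hand": 0.0}, {"dp": [-11, 30, 62], "twist": [0.0, 0.0, 0.0], "hand": 0.0}, {"dp": [-11, 30, 110], "twist": [0.0, 0.0, 0.0], "hand": 0.0}, {"dp": [-11, 30, 110], "twist": [0.0, 0.0, 0.0], "hand": 0.0}, {"dp": [-11, 30, 110], "twist": [0.0, 0.0, 0.0], "hand": 0.0}]
```

Call:
{"fn": "step_arm", "kwargs": {"motion": [{"dp":[5,45,0],"twist":[0,0,-0.02],"hand":0},{"dp":[10,89,0],"twist":[0,0,-0.05],"hand":0},{"dp":[15,134,1],"twist":[0,0,-0.07],"hand":0},{"dp":[20,179,1],"twist":[0,0,-0.09],"hand":0},{"dp":[25,223,1],"twist":[0,0,-0.12],"hand":0}]}}

```text
clock: 49.45
tool_pos: [0.5167, -0.0331, 0.2585]
eef_rot: [0.04, 0.999, -0.001, -0.001]
contact_force: [2.1, -0.8, -3.0]
opening: 0.624
finger_force: 25.0
```

Call:
{"fn": "step_arm", "kwargs": {"motion": [{"dp":[-1,45,0],"twist":[0,0,-0.02],"hand":0},{"dp":[-1,90,1],"twist":[0,0,-0.04],"hand":0},{"dp":[-1,135,1],"twist":[0,0,-0.06],"hand":0},{"dp":[-11,165,14],"twist":[0,0,-0.06],"hand":0},{"dp":[-20,195,27],"twist":[0,0,-0.06],"hand":0}]}}

```text
clock: 50.08
tool_pos: [0.553, 0.1591, 0.2312]
eef_rot: [0.011, 1.0, -0.001, -0.0]
contact_force: [0.2, -0.8, -2.8]
opening: 0.627
finger_force: 25.0
```

Call:
{"fn": "step_arm", "kwargs": {"motion": [{"dp":[-11,30,14],"twist":[0,0,0],"hand":0},{"dp":[-11,30,62],"twist":[0,0,0],"hand":0},{"dp":[-11,30,110],"twist":[0,0,0],"hand":0},{"dp":[-11,30,110],"twist":[0,0,0],"hand":0},{"dp":[-11,30,110],"twist":[0,0,0],"hand":0}]}}

```text
clock: 50.7
tool_pos: [0.5654, 0.1891, 0.1231]
eef_rot: [0.011, 1.0, 0.0, 0.001]
contact_force: [0.5, -0.3, -2.0]
opening: 0.628
finger_force: 25.0
```

Call:
{"fn": "step_arm", "kwargs": {"motion": [{"dp":[0,0,0],"twist":[0,0,0],"hand":0}]}}

```text
clock: 50.82
tool_pos: [0.5659, 0.1894, 0.124]
eef_rot: [0.011, 1.0, 0.001, 0.002]
contact_force: [-0.4, 0.2, -3.1]
opening: 0.628
finger_force: 25.0
```

```bash
python3 - <<'E'
from fit import *
s=r.get_state();print(s['tool_pos'],s['q'].round(2))
p,T=cam('wrist'); np.save('w20.npy',cloud(p,T)); save(p,'w20.png')
rep('eye top',pts(['w20'],(.565,.188),(.012,.025),.148,.165)); rep('tip',pts(['w20'],(.61,.188),(.012,.02),.131,.145))
rep('hung l1',pts(['w20'],(.643,.078),(.02,.03),.134,.15))
E
python3 plan.py 643,188,124,179,0,1,15
```

```text
[0.56588454 0.18937731 0.12397211] [-0.1   0.89 -0.54  1.75  0.68  0.69  0.54]
eye top 741 rect mm [567.7, 188.4, 36.2, 5.3, 89.3] mean [567.7 188.4 158.8] zmed 158.8 z99 160.1 long axis deg 89.0
tip few 0
hung l1 few 0
at [565.7 189.2 123.8] yaw 178.8 t 50.875
[{"dp": [-13, 0, 0], "twist": [0.0, 0.0, 0.0], "hand": 0.0}, {"dp": [-26, 0, 0], "twist": [0.0, 0.0, 0.0], "hand": 0.0}, {"dp": [-39, 0, 0], "twist": [0.0, 0.0, 0.0], "hand": 0.0}, {"dp": [-52, 0, 0], "twist": [0.0, 0.0, 0.0], "hand": 0.0}, {"dp": [-64, 0, 0], "twist": [0.0, 0.0, 0.0], "hand": 0.0}]
[{"dp": [-13, 0, 0], "twist": [0.0, 0.0, 0.0], "hand": 0.0}, {"dp": [-13, 0, 0], "twist": [0.0, 0.0, 0.0], "hand": 0.0}]
```

Call:
{"fn": "step_arm", "kwargs": {"motion": [{"dp":[-15,0,0],"twist":[0,0,0],"hand":0},{"dp":[-30,0,0],"twist":[0,0,0],"hand":0},{"dp":[-45,0,0],"twist":[0,0,0],"hand":0},{"dp":[-60,-1,0],"twist":[0,0,0],"hand":0},{"dp":[-77,-1,0],"twist":[0,0,0],"hand":0}]}}

```text
clock: 51.5
tool_pos: [0.6425, 0.1861, 0.1233]
eef_rot: [0.011, 1.0, 0.0, 0.001]
contact_force: [0.0, -0.2, -2.1]
opening: 0.63
finger_force: 25.0
```

Call:
{"fn": "step_arm", "kwargs": {"motion": [{"dp":[0,0,0],"twist":[0,0,0],"hand":0},{"dp":[0,0,6],"twist":[0,0,0],"hand":0},{"dp":[0,0,12],"twist":[0,0,0],"hand":0},{"dp":[0,0,18],"twist":[0,0,0],"hand":0},{"dp":[0,0,19],"twist":[0,0,0],"hand":0}]}}

```text
clock: 52.12
tool_pos: [0.6416, 0.1864, 0.1037]
eef_rot: [0.01, 1.0, -0.0, 0.0]
contact_force: [-3.4, -2.0, 9.6]
opening: 0.629
finger_force: 25.0
```

Call:
{"fn": "step_arm", "kwargs": {"motion": [{"dp":[0,0,1],"twist":[0,0,0],"hand":0},{"dp":[0,0,1],"twist":[0,0,0],"hand":0}]}}

```text
clock: 52.38
tool_pos: [0.6419, 0.1864, 0.1037]
eef_rot: [0.01, 1.0, -0.0, 0.001]
contact_force: [-3.2, -2.3, 12.1]
opening: 0.63
finger_force: 25.0
```

Release, rise, back off to the middle and check everything.

Call:
{"fn": "step_arm", "kwargs": {"motion": [{"dp":[0,0,0],"twist":[0,0,0],"hand":0.65},{"dp":[0,0,0],"twist":[0,0,0],"hand":0.65},{"dp":[0,0,0],"twist":[0,0,0],"hand":0.65},{"dp":[0,0,-15],"twist":[0,0,0],"hand":0.65},{"dp":[0,0,-50],"twist":[0,0,0],"hand":0.65}]}}

```text
clock: 53.0
tool_pos: [0.6407, 0.1858, 0.1515]
eef_rot: [0.01, 1.0, -0.001, -0.001]
contact_force: [0.3, 0.3, 0.6]
opening: 0.826
finger_force: 0.0
```

Call:
{"fn": "step_arm", "kwargs": {"motion": [{"dp":[0,0,-50],"twist":[0,0,0],"hand":0.65},{"dp":[0,0,-100],"twist":[0,0,0],"hand":0.65},{"dp":[30,-40,-140],"twist":[0,0,0],"hand":0.65},{"dp":[60,-80,-180],"twist":[0,0,0],"hand":0.65},{"dp":[100,-120,-200],"twist":[0,0,0],"hand":0.65}]}}

```text
clock: 53.62
tool_pos: [0.5394, 0.0681, 0.3544]
eef_rot: [0.01, 1.0, 0.0, 0.002]
contact_force: [-0.1, -1.1, 0.3]
opening: 0.821
finger_force: 0.0
```

Call:
{"fn": "step_arm", "kwargs": {"motion": [{"dp":[20,-50,-20],"twist":[0,0,0],"hand":0.65},{"dp":[40,-100,-40],"twist":[0,0,0],"hand":0.65},{"dp":[50,-120,-50],"twist":[0,0,0],"hand":0.65},{"dp":[50,-120,-50],"twist":[0,0,0],"hand":0.65},{"dp":[50,-120,-50],"twist":[0,0,0],"hand":0.65}]}}

```text
clock: 54.25
tool_pos: [0.4871, -0.0489, 0.4018]
eef_rot: [0.009, 1.0, 0.0, 0.0]
contact_force: [-0.1, 0.9, -0.5]
opening: 0.826
finger_force: 0.0
```

```bash
python3 - <<'E'
from fit import *
for n in ('wrist','side','scene'):
    p,T=cam(n); f=n[:2]+'21'; np.save(f+'.npy',cloud(p,T)); save(p,n+'21.png')
    for m,c,z in [('h0',(.64,-.08),.204),('h1',(.64,-.19),.204),('l0',(.64,.187),.139),('l1',(.64,.077),.139)]:
        P=pts([f],c,(.02,.03),z-.003,z+.008)
        if len(P)>10: rep(n+m,P)
    for m,c in [('ph1',(.46,.42)),('ph2',(.473,.319))]:
        P=pts([f],c,(.045,.03),.172,.186)
        if len(P)>10: rep(n+m,P)
    for t in ['votive','coasters','pump','remote','phones_a']: print(t,[(a,b.tolist()) for a,b in find(n,T,t)][:3]) if n!='wrist' else 0
a=cv2.imread('pics/side21.png')[100:340,80:400];b=cv2.imread('pics/wrist21.png')
cv2.imwrite('pics/c21.png',np.hstack([cv2.resize(b,(400,300)),cv2.resize(a,(400,300))]))
E
```

```text
sidel0 15 rect mm [634.4, 188.1, 37.1, 9.1, 85.9] mean [635.  189.3 138.2] zmed 138.4 z99 141.0 long axis deg 88.5
sideph1 140 rect mm [454.3, 421.1, 64.3, 27.5, 10.1] mean [456.  421.9 177.4] zmed 177.5 z99 182.8 long axis deg 8.0
sideph2 134 rect mm [467.9, 320.1, 61.9, 29.8, 10.4] mean [467.5 321.9 176.2] zmed 176.2 z99 181.7 long axis deg 6.8
votive [(0.79, [0.342, -0.207, 0.047]), (0.62, [0.341, 0.142, 0.05])]
coasters [(0.83, [0.62, -0.373, 0.036])]
pump [(0.65, [0.341, -0.485, 0.022])]
remote [(0.86, [0.337, 0.519, 0.018]), (0.65, [0.464, 0.407, 0.006])]
phones_a [(0.87, [0.454, 0.323, 0.104]), (0.71, [0.442, 0.427, 0.1])]
sceneh0 29 rect mm [639.0, -82.9, 35.7, 10.2, 89.2] mean [640.  -82.  203.8] zmed 203.7 z99 207.6 long axis deg 89.1
sceneh1 31 rect mm [639.6, -192.8, 9.3, 35.7, 2.0] mean [ 639.8 -193.   203.8] zmed 203.6 z99 207.0 long axis deg 91.2
scenel0 17 rect mm [640.4, 183.9, 9.4, 40.4, 5.0] mean [640.5 181.8 138.6] zmed 138.2 z99 140.8 long axis deg 91.1
scenel1 20 rect mm [640.0, 73.3, 36.5, 7.6, 87.4] mean [639.9  74.1 138.5] zmed 138.4 z99 141.9 long axis deg 87.5
sceneph1 79 rect mm [462.0, 417.4, 65.0, 29.3, 3.6] mean [460.4 416.7 178.2] zmed 178.6 z99 182.3 long axis deg 8.5
sceneph2 89 rect mm [471.8, 315.8, 62.3, 29.7, 7.8] mean [471.9 315.1 178.4] zmed 178.8 z99 183.9 long axis deg 8.5
votive [(0.76, [0.362, -0.225, 0.057]), (0.75, [0.359, 0.116, 0.053])]
coasters [(0.77, [0.643, -0.4, 0.042])]
pump [(0.79, [0.322, -0.476, 0.03]), (0.47, [0.49, 0.409, 0.124])]
remote [(0.44, [0.307, 0.474, 0.017])]
phones_a [(0.95, [0.481, 0.31, 0.101]), (0.59, [0.493, 0.407, 0.124]), (0.36, [0.643, 0.071, 0.093])]
```

View pics/c21.png

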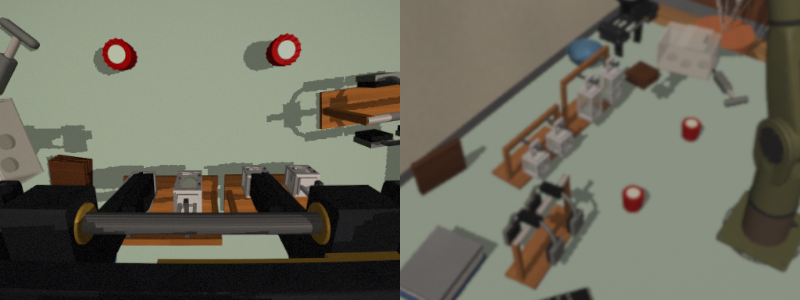

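View pics/scene21.png

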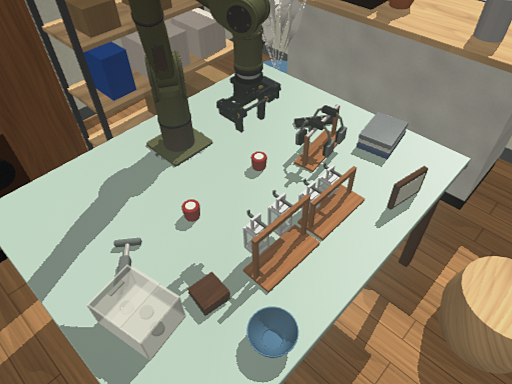

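The scene view shows four lanterns on their pegs: talls at (255,230) and (280,207), shorts at (308,190) and (327,178). Both headphones are on the bar at (320,130), the bystanders are unmoved and the arm is clear. I'll hand the job in.

```bash
python3 -c "
from plant import r
print(r.finish_job())"
```

```text
the job is handed in; nothing more can be done
None
```

The job is handed in: both tall lanterns hang on the high rack, both short ones on the low rack, both headphones are draped over the bar, and the final camera check showed the bystanders unmoved.

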